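# Lock out and tag the bench's air line

### The arm

A 6-joint arm with a two-finger parallel gripper is mounted at the origin on the work surface. World frame = base frame: x ahead of the robot, y to its left, z up, the work surface at z = 0. Lengths are in m, angles in degrees, forces in N, time in s.
With the tool pointing down it reaches from about 0.3 to 0.75 m from the base axis. Payload 8.5 kg.
Tool frame: the origin (TCP) lies at the very end of the fingers, on their centre line; the grasp point (between the pads) lies 19 mm behind it; z points along the fingers, y is the line along which they close (so a half turn about z gives the same grasp; the last joint's range is limited). The gripper opens to 85 mm and grips with 20 to 120 N. Pads are 22 mm wide; open, the fingers measure 114 mm over their backs; the gripper's body (76 mm by 85 mm) begins 54 mm behind the grasp point. The pads swing forward as they close: fully open they stand 13 mm farther back than shut.
Start: joints at [61.862, 21.807, 74.336, -0, 83.858, -12.336], TCP at [0.15, 0.529, 0.231] pointing down, gripper open.
Joint ranges: [-178.18, 178.18], [-50.72, 133.34], [12.68, 142.11], [-81.47, 261.47], [9.98, 163.14], [-165.26, 165.26]. Speed limits (degrees/s): [136.94, 136.94, 180, 180, 180, 180].

### API

Orientations are given as a 3x3 rotation matrix whose columns are the frame's x, y, z axes.
In Python, from rig import env, optics, spotter gives the robot as it stands.
- The arm moves only by the shell command python3 -m crank 'ROWS' [FORCE]. ROWS is JSON, one flat list of numbers, 5 for each row, row after row: the finger opening in cm, from 0 to 8.54, then the shift along the tool's x, y, z in cm, then the turn about the tool's z in rad. A call has exactly 8 rows; each row shifts and turns the commanded pose from where the row before left it, along the tool's axes as they then stand; what a row does not reach is not made up. A row lasts 1/12 s, in which the tool goes at most 41.7 mm and 7.16 degrees, less where a joint would pass 70% of its speed; a pose out of reach is approached as far as the arm can. A call is refused whole if a number of a shift passes 4.17 or a number of a turn 0.125, either way. A call with a gripper value outside its range is refused whole. The fingers move at their own pace and stop on an object; FORCE is the grip in N (left out, the last holds). Time passes only in rows, so rows that do not move let the fingers close, or fill a call up. It gives the time, the measured TCP pose, the force, the opening and the grip force at its end, in the units of the state.
- env.observe(): the state, without advancing time (a new reading comes with each control period).
- optics.get_image(name): name is "side" or "top"; returns a dict with "color" (384x512x3 uint8, red, green, blue), "intrinsics" (3x3 intrinsics, pixels), "pose" (4x4, takes a point from camera to world coordinates). Camera axes: x right, y up, looking along -z (the intrinsics and any distortion apply to the point x, -y, -z); pixel columns grow to the right and rows downward; lengths in m; the calibration is good to about 2 mm. A picture is of the moment at which its call begins. There is no depth.
- env.close_job(): hands the job in; it is judged then, once.
Trained networks look in a picture, given as the dict that the camera call returned (one of the last four; its "shot" number tells which), for a name from the list of things; names that differ only in an ending like _2 or _b are one class to them, and where a whole thing is asked for, a point or a joint stands for the part that bears it (a point fixed in the world has none). Each returns a list of dicts, best first, with "score" (0 to 1); they miss things now and then, are a little off and sometimes report something else, mostly with a low value. They report only what shows in the picture. A call takes as long as a camera call. They do not tell look-alikes from the thing itself.
- spotter.look_for(picture, query): "at" ([column, row] as shares, 0 to 1, of the picture: columns of its width, rows of its height, amid what is visible of it).
The state is a dict: "time_s": time; "q": joint angles; "qvel": joint speeds; "joint_efforts": joint torques, N m; "position": TCP position; "tool_rot": TCP orientation; "ft_force": force on the tool from outside, world axes, zero at the start; "wrist_torque": the same for the moment, N m; "grip_width": finger opening in m; "gripper_force": force on a finger pad.
Only numpy, scipy, OpenCV 4.12 (cv2) and the standard library are available. Lean on these libraries where they do the work, as an engineer would, in place of code of your own. Each camera call takes 0.05 s, during which the arm holds its last target. There are 200 camera calls.

### The job

Lock out the air line of this repair bench: swing the lever of the valve round to its closed stop, then slide the bolt beside it fully home into its keeper. Only after that, clip every lock-out tag lying on the bench onto the stand's snap hook: press each tag's ring in past the sprung gate so that it hangs in the hook's bowl and the gate snaps shut behind it. Leave the watch and the tin where they lie.

Things in the scene. Friction and masses are not known exactly. Their poses are not given: they have to be found in the camera images.
- station: Air shut-off station, fixed: a grey plate 8 mm thick with a copper pipe, a brass ball valve and, beside its lever, a steel barrel bolt. Origin: on the bench under the valve's axis, z up. The pipe runs along the station's y; the bolt runs along its x, at y = +25 mm, on the robot's side (-x) of the valve
- valve (a joint): Angle of the valve's lever about the vertical valve axis, rad. 0 = open (lever along the pipe, towards the station's +y); it grows counter-clockwise seen from above to 1.571 = closed stop (lever towards the station's -x). About 2 to 3 N at the grip turns it; it stays where it is left
- valve_grip (a point): Middle of the upright black round grip at the end of the lever: 17 mm in diameter, 46 mm tall (this point +-23 mm), 100 mm from the valve axis; its middle is 104 mm above the bench. The flat lever is right under the grip; a 12 mm square lug hangs 80 mm from the axis under the lever
- valve_axis (a point): Point on the valve's vertical axis, 78 mm above the bench
- bolt (a joint): Travel of the bolt, m: 0 = fully withdrawn, 0.045 = fully home in its keeper. It slides along the station's +x (away from the robot, towards the pipe); 2 to 3 N moves it and it stays where it is left. Home, it lies beside the closed lever's lug and blocks it
- bolt_knob (a point): Upright round steel knob on the bolt, 14 mm in diameter; this point is on its axis 82 mm above the bench, its top is at 97 mm, its foot (the 12 mm rod) at 60 mm. The bolt's guides, 24 mm wide and 64 mm high, stand at station x = -268 and -118 mm; the knob travels from x = -208 to -163 mm
- hook: Steel snap hook on a stand, fixed. Origin: on the bench below the hook's spine; z up; the hook lies in its x-z plane, mouth and nose towards -x. Round bar 8 mm thick: spine at x = 0, z 143 to 210 mm; bowl at z = 125 mm; nose upright at x = -45 mm, z 142 to 184 mm. A bracket at z 200 to 219 mm joins the spine's top to the post at x = 60 mm. Base plate 8 mm thick, x -40 to 110, y +-45 mm
- nose_tip (a point): Very tip of the hook's upright nose, 184 mm above the bench; a ring goes over this tip
- bowl (a point): Top of the bar in the middle of the bowl, where rings come to hang, 129 mm above the bench, 25 mm from the spine towards the nose
- gate (a joint): Angle of the sprung gate, rad: 0 = shut, 0.95 = pressed fully in (down, towards the bowl). A brass rod 6 mm thick, 44 mm long, hinged at the spine's top (hook x -3, z 204 mm), sloping down to the nose tip. 1 to 3 N opens it. A level ring lowered straight down with the nose tip in its hole pushes it open; once the ring is below z = 155 mm the gate snaps shut above it
- gate_tip (a point): Free end of the gate; shut, it touches the inner side of the nose at hook z = 180 mm
- tag0_grip (a point): Lock-out tag (all are alike; three to five are present): centre of its grey plastic body, 50 mm long (its x) by 24 mm wide (its y) by 14 mm thick (its z), lying flat on the bench at the start; 40 g. A rigid steel ring is fixed to the body's +x end, in the plane of the body
- tag0_ring (a point): Centre of that tag's steel ring, 43.5 mm from the body's centre along the tag's +x: hole 32 mm, outside 42 mm, wire 5 mm thick, level with the middle of the body's thickness
- tag1_grip (a point): Lock-out tag (all are alike; three to five are present): centre of its grey plastic body, 50 mm long (its x) by 24 mm wide (its y) by 14 mm thick (its z), lying flat on the bench at the start; 40 g. A rigid steel ring is fixed to the body's +x end, in the plane of the body
- tag1_ring (a point): Centre of that tag's steel ring, 43.5 mm from the body's centre along the tag's +x: hole 32 mm, outside 42 mm, wire 5 mm thick, level with the middle of the body's thickness
- tag2_grip (a point): Lock-out tag (all are alike; three to five are present): centre of its grey plastic body, 50 mm long (its x) by 24 mm wide (its y) by 14 mm thick (its z), lying flat on the bench at the start; 40 g. A rigid steel ring is fixed to the body's +x end, in the plane of the body
- tag2_ring (a point): Centre of that tag's steel ring, 43.5 mm from the body's centre along the tag's +x: hole 32 mm, outside 42 mm, wire 5 mm thick, level with the middle of the body's thickness
- tag3_grip (a point): Lock-out tag (all are alike; three to five are present): centre of its grey plastic body, 50 mm long (its x) by 24 mm wide (its y) by 14 mm thick (its z), lying flat on the bench at the start; 40 g. A rigid steel ring is fixed to the body's +x end, in the plane of the body
- tag3_ring (a point): Centre of that tag's steel ring, 43.5 mm from the body's centre along the tag's +x: hole 32 mm, outside 42 mm, wire 5 mm thick, level with the middle of the body's thickness
- tag4_grip (a point): Lock-out tag (all are alike; three to five are present): centre of its grey plastic body, 50 mm long (its x) by 24 mm wide (its y) by 14 mm thick (its z), lying flat on the bench at the start; 40 g. A rigid steel ring is fixed to the body's +x end, in the plane of the body
- tag4_ring (a point): Centre of that tag's steel ring, 43.5 mm from the body's centre along the tag's +x: hole 32 mm, outside 42 mm, wire 5 mm thick, level with the middle of the body's thickness
- watch: Smart watch lying on the bench, 112 mm long with its strap, 38 mm wide, 11 mm high; not part of the job
- tin: Small round tin, 52 mm in diameter, 26 mm high; not part of the job
Not all that is in view belongs to the job. Leave any orange look-alike of the part that bears tag2_grip alone.

How it is judged (in metres and radians):
On the way, in this order (a step that is already met when the one before it is completed fails the run):
1. the valve is closed while the bolt is still drawn back (value of joint valve above 1.48 rad and value of joint bolt below 0.025 m), for 0.2 s.
2. the bolt is home with the valve closed (value of joint valve above 1.48 rad and value of joint bolt above 0.04 m), for 0.2 s.
At the end, for the whole second after the job is handed in: Valve closed (above 1.48 rad), bolt home (above 40 mm), gate shut (below 0.12 rad); every tag present hangs in the hook below the gate: its ring centre in the hook's frame at x -80 to 20, y within 35, z 75 to 138 mm, slower than 0.25 m/s (all of step 2 and value of joint gate below 0.12 rad and x of tag0_ring in the frame of hook between -0.08 and 0.02 m and y of tag0_ring in the frame of hook between -0.035 and 0.035 m and z of tag0_ring in the frame of hook between 0.075 and 0.138 m and linear speed of each of tag0, tag1, tag2, tag3, tag4 below 0.25 m/s and x of tag1_ring in the frame of hook between -0.08 and 0.02 m and y of tag1_ring in the frame of hook between -0.035 and 0.035 m and z of tag1_ring in the frame of hook between 0.075 and 0.138 m and x of tag2_ring in the frame of hook between -0.08 and 0.02 m and y of tag2_ring in the frame of hook between -0.035 and 0.035 m and z of tag2_ring in the frame of hook between 0.075 and 0.138 m and x of tag3_ring in the frame of hook between -0.08 and 0.02 m and y of tag3_ring in the frame of hook between -0.035 and 0.035 m and z of tag3_ring in the frame of hook between 0.075 and 0.138 m and x of tag4_ring in the frame of hook between -0.08 and 0.02 m and y of tag4_ring in the frame of hook between -0.035 and 0.035 m and z of tag4_ring in the frame of hook between 0.075 and 0.138 m); the robot touches nothing.
It fails at once if a tag is clipped on before the bolt is home (value of joint bolt below 0.038 m and ((x of tag0_ring in the frame of hook between -0.08 and 0.02 m and y of tag0_ring in the frame of hook between -0.035 and 0.035 m and z of tag0_ring in the frame of hook between 0.075 and 0.138 m) or (x of tag1_ring in the frame of hook between -0.08 and 0.02 m and y of tag1_ring in the frame of hook between -0.035 and 0.035 m and z of tag1_ring in the frame of hook between 0.075 and 0.138 m) or (x of tag2_ring in the frame of hook between -0.08 and 0.02 m and y of tag2_ring in the frame of hook between -0.035 and 0.035 m and z of tag2_ring in the frame of hook between 0.075 and 0.138 m) or (x of tag3_ring in the frame of hook between -0.08 and 0.02 m and y of tag3_ring in the frame of hook between -0.035 and 0.035 m and z of tag3_ring in the frame of hook between 0.075 and 0.138 m) or (x of tag4_ring in the frame of hook between -0.08 and 0.02 m and y of tag4_ring in the frame of hook between -0.035 and 0.035 m and z of tag4_ring in the frame of hook between 0.075 and 0.138 m))).
It fails at once if the watch or the tin is pushed away from its place (more than 50 mm) (distance of any of watch, tin from where it was at the start of the episode above 0.05 m).
Of tag0, tag1, tag2, tag3, tag4 only 3 to 5 are there at a start; the rules pass over those that are not, and their reading is None.
At some moment in a run one of tag0, tag1, tag2, tag3, tag4 may be knocked a few centimetres aside while the robot is not near it.
Once in a run the grip may slacken for a moment while it holds something.
It also fails if it takes over 210 s, if anything falls off the work surface, if the arm or the gripper's body presses on something with over 40 N, if the wrist force passes 120 N, or if a joint passes its speed limit or range.

## Working session

There is one attempt and no reset: what is moved stays moved. The work goes in short steps, Python scripts to look and compute and a shell command to move; the robot and the scene stay as the last step left them, time stands still between calls to the robot, and variables do not carry over. Pictures are saved under pics/ and viewed, at most 14 in all, crops included, and the job is handed in when it is done.

```bash
mkdir -p pics; ls; python3 - <<'E'
from rig import env, optics, spotter
import cv2,numpy as np
np.set_printoptions(precision=4,suppress=True)
for n in ("top","side"):
    p=optics.get_image(n); cv2.imwrite(f"pics/{n}0.png",p["color"][:,:,::-1])
    print(n,p["intrinsics"],p["pose"],[k for k in p])
    for q in ["valve_grip","bolt_knob","nose_tip","bowl","gate_tip","tag0_grip","tag0_ring","watch","tin","hook","valve_axis"]:
        print(q,[(round(r["score"],2),[round(r["at"][0]*512),round(r["at"][1]*384)]) for r in spotter.look_for(p,q)])
print(env.observe())
E
```

```text
pics
top [[401.3789   0.     254.8486]
 [  0.     401.3789 192.9987]
 [  0.       0.       1.    ]] [[ 0.0193  0.9942 -0.1056  0.4117]
 [-0.9998  0.0196  0.0019  0.0332]
 [ 0.0039  0.1056  0.9944  1.1879]
 [ 0.      0.      0.      1.    ]] ['color', 'intrinsics', 'pose', 'shot']
valve_grip [(0.77, [333, 158]), (0.26, [176, 143]), (0.26, [239, 222])]
bolt_knob [(0.72, [333, 223])]
nose_tip [(0.81, [174, 144])]
bowl [(0.84, [177, 143])]
gate_tip []
tag0_grip [(0.6, [335, 177]), (0.55, [193, 224])]
tag0_ring [(0.79, [194, 222]), (0.21, [239, 222])]
watch [(0.59, [237, 172])]
tin [(0.79, [245, 126]), (0.38, [333, 223])]
hook [(0.64, [176, 138]), (0.39, [338, 156])]
valve_axis [(0.98, [336, 177])]
side [[401.2846   0.     256.0176]
 [  0.     401.2846 193.6307]
 [  0.       0.       1.    ]] [[-0.9388  0.2218 -0.2636  0.2831]
 [-0.3444 -0.6261  0.6996  0.6372]
 [-0.0099  0.7475  0.6641  0.727 ]
 [ 0.      0.      0.      1.    ]] ['color', 'intrinsics', 'pose', 'shot']
valve_grip [(0.62, [307, 176]), (0.51, [242, 152]), (0.49, [140, 292]), (0.23, [274, 262])]
bolt_knob [(0.54, [307, 175]
[... 174 characters left out ...]

watch [(0.56, [212, 251])]
tin [(0.83, [163, 226]), (0.42, [256, 311])]
hook [(0.72, [140, 294])]
valve_axis [(0.94, [270, 177])]
{'time_s': 1.2, 'q': array([ 61.8642,  21.8056,  74.336 ,   0.0012,  83.8571, -12.3338]), 'qvel': array([ 0.0751, -0.1258,  0.0049, -0.0514, -0.057 , -0.0293]), 'joint_efforts': array([  0.0017, -44.8336, -23.1464,  -0.0001,   0.0006,   0.0001]), 'position': array([0.1497, 0.5292, 0.2313]), 'tool_rot': array([[-0.9622,  0.2723, -0.    ],
       [ 0.2723,  0.9622,  0.    ],
       [ 0.    ,  0.    , -1.    ]]), 'ft_force': array([-0.4396, -0.2961,  0.3326]), 'wrist_torque': array([-0.0144, -0.0176, -0.0274]), 'gripper_force': 0.0, 'grip_width': 0.0851961725205692}
```

```bash
python3 - <<'E'
import cv2
a=cv2.imread("pics/top0.png")[50:320,90:450];cv2.imwrite("pics/topv.png",cv2.resize(a,None,fx=2.2,fy=2.2,interpolation=cv2.INTER_CUBIC))
a=cv2.imread("pics/side0.png");cv2.imwrite("pics/sidev.png",cv2.resize(a,None,fx=1.56,fy=1.56,interpolation=cv2.INTER_CUBIC))
E
```

```text
(no output)
```

View pics/topv.png

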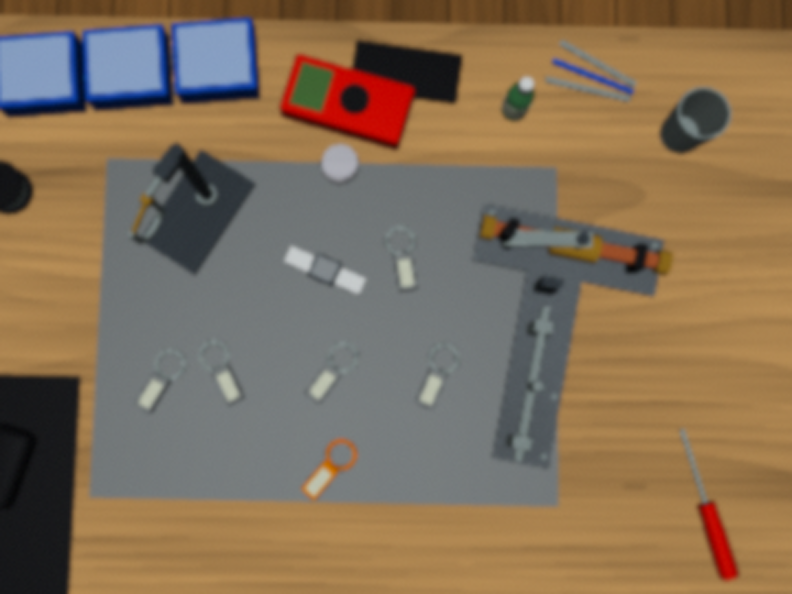

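View pics/sidev.png

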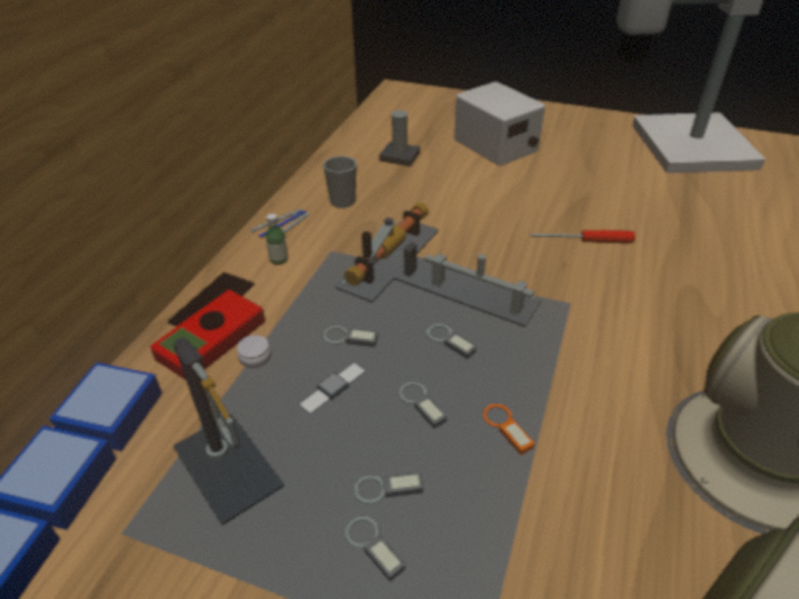

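Top view: five grey tags, with bodies at crop (405,272), (432,390), (322,385), (228,385), (153,395). One look-alike sits at (320,482), and its orange ring and frame rule it out. The watch is at (325,270), the tin at (339,162), the station upper right and the hook upper left. I'll enlarge both fixtures and the orange tag.

```bash
cat > h.py <<'E'
import cv2,numpy as np
from rig import env,optics,spotter
np.set_printoptions(precision=4,suppress=True)
def proj(p,X):
    P=np.asarray(p["pose"]);K=np.asarray(p["intrinsics"]);c=(np.atleast_2d(X)-P[:3,3])@P[:3,:3]*[1,-1,-1]
    u=c@K.T; return u[:,:2]/u[:,2:]
def back(p,uv,z):
    P=np.asarray(p["pose"]);K=np.asarray(p["intrinsics"]);uv=np.atleast_2d(uv).astype(float)
    d=np.c_[uv,np.ones(len(uv))]@np.linalg.inv(K).T*[1,-1,-1]@P[:3,:3].T
    t=(z-P[2,3])/d[:,2]; return P[:3,3]+t[:,None]*d
def crop(im,x,y,w,h,f): return cv2.resize(im[y:y+h,x:x+w],None,fx=f,fy=f,interpolation=cv2.INTER_CUBIC)
E
python3 - <<'E'
from h import *
t=cv2.imread("pics/top0.png");s=cv2.imread("pics/side0.png")
a=crop(t,145,110,80,60,5);b=crop(t,300,135,100,75,4)
a2=crop(s,100,205,100,100,3)  ;b2=crop(s,210,120,160,100,3)
T=np.hstack([a,b]); B=np.hstack([a2,b2, ])
c=np.zeros((600,800,3),np.uint8);c[:300]=T;c[300:600,:300]=a2;c[300:600,320:800]=b2
cv2.imwrite("pics/fix.png",c)
E
```

```text
(no output)
```

View pics/fix.png

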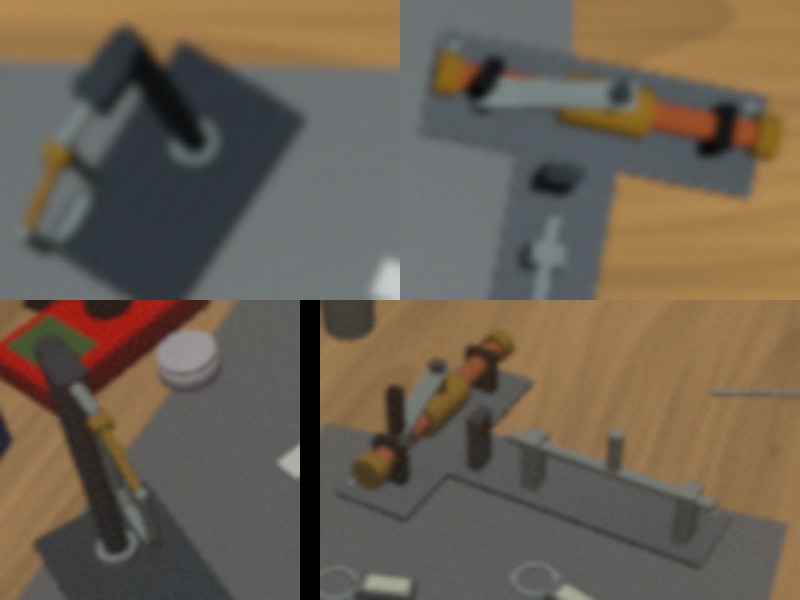

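```bash
cat > fit.py <<'E'
from h import *
from scipy.optimize import least_squares
def R(a): return np.array([[np.cos(a),-np.sin(a),0],[np.sin(a),np.cos(a),0],[0,0,1]])
t=optics.get_image("top");s=optics.get_image("side")
def stpts(v):
    x,y,a,va,b=v
    g=lambda r,z:[-r*np.sin(va),r*np.cos(va),z]
    k=-.208+b
    P=dict(ax=[0,0,.084],gt=g(.1,.127),gb=g(.1,.081),g1=[-.118,.025,.064],g2=[-.268,.025,.064],kt=[k,.025,.097],kf=[k,.025,.064])
    return {n:R(a)@p+[x,y,0] for n,p in P.items()}
obs=[(t,'ax',355,158.7),(t,'g1',336.8,197.7),(t,'g2',327.3,250),(t,'kt',334,225),
(s,'ax',249,142.3),(s,'gt',235,150),(s,'gb',235,166.7),(s,'kt',308.7,164.3),(s,'kf',308,176),(s,'g1',281,165.7),(s,'g2',334,183.3)]
f=lambda v:np.ravel([proj(c,stpts(v)[n])[0]-[u,w] for c,n,u,w in obs])
r=least_squares(f,[.5,-.2,-.15,.2,0],loss='soft_l1');print("station",r.x);print(r.fun.reshape(-1,2).round(1).tolist())
print({n:p.round(3) for n,p in stpts(r.x).items()})
def hk(v):
    x,y,a=v
    P=dict(nt=[-.045,0,.184],pf=[.06,0,.008],c1=[.11,.045,.008],c2=[.11,-.045,.008],c3=[-.04,-.045,.008],c4=[-.04,.045,.008],pt=[.06,0,.219],h=[-.003,0,.204])
    return {n:R(a)@p+[x,y,0] for n,p in P.items()}
o=[(t,'nt',152.6,157.6),(t,'pf',183.6,139),(t,'c1',145+185/5,110+42/5),(t,'c2',145+303/5,110+120/5),(t,'c3',90+195/2.2,50+272/2.2),(t,'pt',171,119),
(s,'pf',138.7,286.7),(s,'nt',147.7,268.3),(s,'pt',116.7,220),(s,'c3',282/1.56,485/1.56),(s,'c4',225/1.56,520/1.56),(s,'c2',245/1.56,410/1.56)]
f=lambda v:np.ravel([proj(c,hk(v)[n])[0]-[u,w] for c,n,u,w in o])
r=least_squares(f,[.5,.2,-.6],loss='soft_l1');print("hook",r.x);print(r.fun.reshape(-1,2).round(1).tolist())
print({n:p.round(3) for n,p in hk(r.x).items()})
# tags: whitish bodies in top
im=t["color"].astype(int);m=((im[:,:,0]>150)&(im[:,:,2]>130)).astype(np.uint8)
n,l,st,ce=cv2.connectedComponentsWithStats(m)
for i in range(1,n):
    if 40<st[i,4]<220 and 150<ce[i][1]<290 and 140<ce[i][0]<310:
        pts=np.argwhere(l==i)[:,::-1]; q=back(t,pts,.014)
        c=q.mean(0);w,V=np.linalg.eigh(np.cov((q-c)[:,:2].T)); d=V[:,1]*np.sign(V[0,1])
        print("tag",ce[i].round(),st[i,4],c.round(3),"dir deg",np.degrees(np.arctan2(d[1],d[0])).round(1),"len",np.ptp((q-c)[:,:2]@V[:,1]).round(3),np.ptp((q-c)[:,:2]@V[:,0]).round(3), "side",proj(s,[c])[0].round())
print(env.observe()["time_s"])
E
python3 fit.py
```

```text
station [ 0.6335 -0.2394 -0.1694  0.1801  0.0121]
[[-2.6, -1.0], [-1.7, 0.3], [-1.2, 0.9], [-1.3, -0.0], [-0.3, -0.4], [-0.2, -1.1], [0.6, -3.5], [0.3, -0.8], [0.1, -2.5], [0.7, -1.0], [-0.2, -1.2]]
{'ax': array([ 0.633, -0.239,  0.084]), 'gt': array([ 0.632, -0.139,  0.127]), 'gb': array([ 0.632, -0.139,  0.081]), 'g1': array([ 0.521, -0.195,  0.064]), 'g2': array([ 0.374, -0.17 ,  0.064]), 'kt': array([ 0.445, -0.182,  0.097]), 'kf': array([ 0.445, -0.182,  0.064])}
hook [ 0.6445  0.2786 -0.573 ]
[[-4.1, -1.3], [0.5, 0.2], [-0.6, -0.8], [0.4, -0.1], [-1.4, 1.3], [-1.5, -0.1], [3.0, 0.9], [0.1, -0.9], [1.6, -2.1], [2.4, -1.9], [-1.7, 0.3], [-6.5, -0.1]]
{'nt': array([0.607, 0.303, 0.184]), 'pf': array([0.695, 0.246, 0.008]), 'c1': array([0.761, 0.257, 0.008]), 'c2': array([0.713, 0.181, 0.008]), 'c3': array([0.586, 0.263, 0.008]), 'c4': array([0.635, 0.338, 0.008]), 'pt': array([0.695, 0.246, 0.219]), 'h': array([0.642, 0.28 , 0.204])}
tag [225. 167.] 98 [0.612 0.12  0.014] dir deg 66.6 len 0.036 0.025 side [202. 253.]
tag [274. 174.] 66 [ 0.596 -0.024  0.014] dir deg 10.0 len 0.034 0.016 side [233. 213.]
tag [249. 177.] 99 [0.582 0.05  0.014] dir deg 67.2 len 0.036 0.025 side [226. 235.]
tag [193. 225.] 70 [0.439 0.209 0.014] dir deg 26.5 len 0.037 0.016 side [260. 307.]
tag [236. 224.] 72 [0.443 0.084 0.014] dir deg -35.3 len 0.036 0.016 side [277. 261.]
tag [285. 227.] 73 [ 0.439 -0.06   0.014] dir deg -23.7 len 0.036 0.017 side [296. 218.]
tag [158. 228.] 70 [0.427 0.311 0.014] dir deg -31.1 len 0.036 0.016 side [247. 355.]
tag [234. 269.] 56 [0.316 0.086 0.014] dir deg -40.1 len 0.033 0.014 side [333. 277.]
1.3
```

```bash
T='[6,0,0,0,0.08,6,0,0,0,0.08,6,0,0,0,0.08,6,0,0,0,0.08,6,0,0,0,0.08,6,0,0,0,0.08,6,0,0,0,0.08,6,0,0,0,0.08]'
python3 -m crank '[6,0,0,0,0.08,6,0,0,0,0.08,6,0,0,0,0.08,6,0,0,0,0.08,6,0,0,0,0.08,6,0,0,0,0.08,6,0,0,0,0.08,6,0,0,0,0.08]'
python3 -m crank '[6,0,0,0,0.08,6,0,0,0,0.08,6,0,0,0,0.08,6,0,0,0,0.08,6,0,0,0,0.08,6,0,0,0,0.08,6,0,0,0,0.08,6,0,0,0,0.08]'
python3 -m crank '[6,-2.8,2,0,0,6,-2.8,2,0,0,6,-2.8,2,0,0,6,-2.8,2,0,0,6,-2.8,2,0,0,6,-2.8,2,0,0,6,-2.8,2,0,0,6,-2.8,2,0,0]'
python3 -m crank '[6,-2.8,2,0,0,6,-2.8,2,0,0,6,-2.8,2,0,0,6,-2.8,2,0,0,6,-2.8,2,0,0,6,-2.8,2,0,0,6,-2.8,2,0,0,6,-2.8,2,0,0]'
python3 -m crank '[6,-2.8,2,0,0,6,-2.8,2,0,0,6,-2.8,2,0,0,6,-2.8,2,0,0,6,-2.8,2,0,0,6,-2.8,2,0,0,6,-2.8,2,0,0,6,0,0,0,0]'
python3 - <<'E'
from h import *
o=env.observe();print(o["position"],o["tool_rot"][:,1],o["q"])
t=optics.get_image("top");s=optics.get_image("side")
a=crop(t["color"],290,120,100,100,4);b=crop(s["color"],190,90,100,100,4)
cv2.imwrite("pics/v1.png",np.hstack([a,b])[:,:,::-1])
E
```

```text
time_s: 1.97
position: [0.1498, 0.5292, 0.2313]
tool_rot: [[-0.606, 0.795, -0.0], [0.795, 0.606, -0.0], [-0.0, -0.0, -1.0]]
ft_force: [0.0, 0.5, -0.7]
grip_width: 0.0601
gripper_force: 0.0
time_s: 2.63
position: [0.1498, 0.5292, 0.2313]
tool_rot: [[-0.011, 1.0, 0.0], [1.0, 0.011, -0.0], [-0.0, 0.0, -1.0]]
ft_force: [0.8, -0.3, -0.1]
grip_width: 0.06
gripper_force: 0.0
time_s: 3.3
position: [0.3138, 0.3062, 0.2315]
tool_rot: [[-0.015, 1.0, 0.0], [1.0, 0.015, 0.0], [0.0, 0.001, -1.0]]
ft_force: [0.4, 1.1, -0.1]
grip_width: 0.0596
gripper_force: 0.0
time_s: 3.97
position: [0.4772, 0.0844, 0.2315]
tool_rot: [[-0.015, 1.0, 0.0], [1.0, 0.015, 0.0], [0.0, 0.0, -1.0]]
ft_force: [1.3, 0.7, 0.6]
grip_width: 0.0599
gripper_force: 0.0
time_s: 4.63
position: [0.6215, -0.1128, 0.2299]
tool_rot: [[-0.011, 1.0, -0.0], [1.0, 0.011, -0.001], [-0.001, -0.0, -1.0]]
ft_force: [0.8, -0.5, -0.0]
grip_width: 0.0601
gripper_force: 0.0
[ 0.6215 -0.1128  0.2299] [ 0.9999  0.0109 -0.    ] [-20.9787  30.2862  60.2872  -0.0559  89.406  -21.6012]
```

View pics/v1.png

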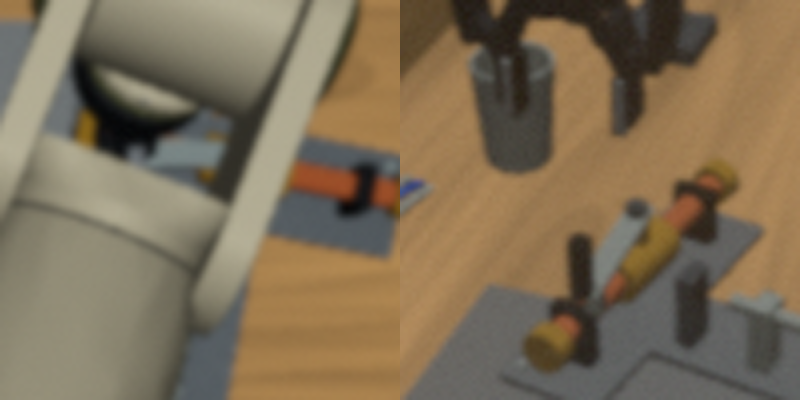

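```bash
python3 -m crank '[6,-1.3,0.5,1.5,0,6,-1.3,0.5,1.5,0,6,0,0,1.5,0,6,0,0,1.5,0,6,0,0,1.5,0,6,0,0,1.5,0,6,0,0,0,0,6,0,0,0,0]'
python3 - <<'E'
from h import *
o=env.observe();print(o["position"])
s=optics.get_image("side");t=optics.get_image("top")
print(proj(s,[[.632,-.139,.127],[.632,-.139,.081],o["position"]]))
a=crop(t["color"],290,120,100,100,4);b=crop(s["color"],190,90,100,100,4)
cv2.imwrite("pics/v2.png",np.hstack([a,b])[:,:,::-1])
E
```

```text
time_s: 5.4
position: [0.6293, -0.1333, 0.1407]
tool_rot: [[-0.015, 1.0, -0.002], [1.0, 0.015, 0.001], [0.001, -0.002, -1.0]]
ft_force: [1.2, -1.1, 1.0]
grip_width: 0.0598
gripper_force: 0.0
[ 0.6293 -0.1333  0.1407]
[[234.9109 149.0288]
 [235.6879 163.2777]
 [234.7877 146.0336]]
```

View pics/v2.png

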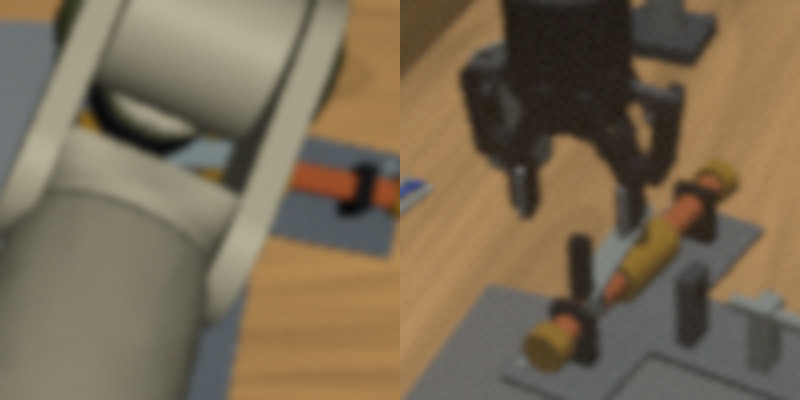

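```bash
python3 -m crank '[6,-0.3,0.2,1,0,6,-0.2,0,1,0,6,0,0,1,0,6,0,0,1,0,6,0,0,0.9,0,6,0,0,0,0,6,0,0,0,0,6,0,0,0,0]'
python3 -m crank '[0,0,0,0,0,0,0,0,0,0,0,0,0,0,0,0,0,0,0,0,0,0,0,0,0,0,0,0,0,0,0,0,0,0,0,0,0,0,0,0]' 30
```

```text
time_s: 6.17
position: [0.6321, -0.1387, 0.0926]
tool_rot: [[-0.015, 1.0, 0.001], [1.0, 0.015, -0.0], [-0.0, 0.001, -1.0]]
ft_force: [0.4, 0.5, 0.4]
grip_width: 0.0601
gripper_force: 0.0
time_s: 6.83
position: [0.6321, -0.1386, 0.0928]
tool_rot: [[-0.015, 1.0, 0.001], [1.0, 0.015, -0.0], [-0.0, 0.001, -1.0]]
ft_force: [0.4, 2.2, 4.8]
grip_width: 0.016
gripper_force: 29.5
```

```bash
python3 -m crank '[0,-0.06,-1.1,0,-0.11,0,-0.06,-1.1,0,-0.11,0,-0.06,-1.1,0,-0.11,0,-0.06,-1.1,0,-0.11,0,-0.06,-1.1,0,-0.11,0,-0.06,-1.1,0,-0.11,0,0,0,0,0,0,0,0,0,0]'

```

```text
time_s: 7.5
position: [0.5697, -0.1606, 0.0927]
tool_rot: [[-0.625, 0.781, -0.001], [0.781, 0.625, 0.0], [0.001, -0.001, -1.0]]
ft_force: [-3.6, 1.8, 7.0]
grip_width: 0.0161
gripper_force: 30.0
```

```bash
python3 -m crank '[0,-0.055,-1.05,0,-0.105,0,-0.055,-1.05,0,-0.105,0,-0.055,-1.05,0,-0.105,0,-0.055,-1.05,0,-0.105,0,-0.055,-1.05,0,-0.105,0,-0.055,-1.05,0,-0.105,0,-0.055,-1.05,0,-0.105,0,0,0,0,0]'
python3 -m crank '[0,0,-0.2,0,0,0,0,-0.1,0,0,0,0,0,0,0,0,0,0,0,0,0,0,0,0,0,0,0,0,0,0,0,0,0,0,0,0,0,0,0,0]'
```

```text
time_s: 8.17
position: [0.5311, -0.2231, 0.0926]
tool_rot: [[-0.988, 0.155, -0.007], [0.155, 0.988, 0.002], [0.007, 0.001, -1.0]]
ft_force: [-11.4, 0.8, 10.6]
grip_width: 0.016
gripper_force: 30.5
time_s: 8.83
position: [0.5309, -0.2246, 0.0926]
tool_rot: [[-0.987, 0.159, -0.007], [0.159, 0.987, 0.002], [0.008, 0.001, -1.0]]
ft_force: [-17.6, 4.3, 13.2]
grip_width: 0.0158
gripper_force: 30.8
```

```bash
python3 -m crank '[5,0,0,0,0,5,0,0,0,0,5,0,0,0,0,5,0,0,-1.5,0,5,0,0,-2,0,5,0,0,-3,0,5,0,0,-3,0,5,0,0,0,0]'
python3 -m crank '[5,3,3,-1,0,5,3,3,0,0,5,3,3,0,0,5,3,3,0,0,5,3,3,0,0,5,0,0,0,0,5,0,0,0,0,5,0,0,0,0]'
python3 - <<'E'
from h import *
o=env.observe();print(o["position"])
s=optics.get_image("side");t=optics.get_image("top")
a=crop(t["color"],290,140,100,120,4);b=crop(s["color"],230,120,100,120,4)
cv2.imwrite("pics/v3.png",np.hstack([a,b])[:,:,::-1])
E
```

```text
time_s: 9.5
position: [0.5359, -0.2269, 0.1929]
tool_rot: [[-0.987, 0.16, 0.008], [0.16, 0.987, -0.006], [-0.009, -0.004, -1.0]]
ft_force: [-0.3, -1.2, 0.5]
grip_width: 0.05
gripper_force: 0.0
time_s: 10.17
position: [0.4133, -0.0579, 0.1969]
tool_rot: [[-0.987, 0.16, 0.001], [0.16, 0.987, -0.001], [-0.001, -0.0, -1.0]]
ft_force: [0.7, 0.3, -0.4]
grip_width: 0.0503
gripper_force: 0.0
[ 0.4133 -0.0579  0.1969]
```

View pics/v3.png

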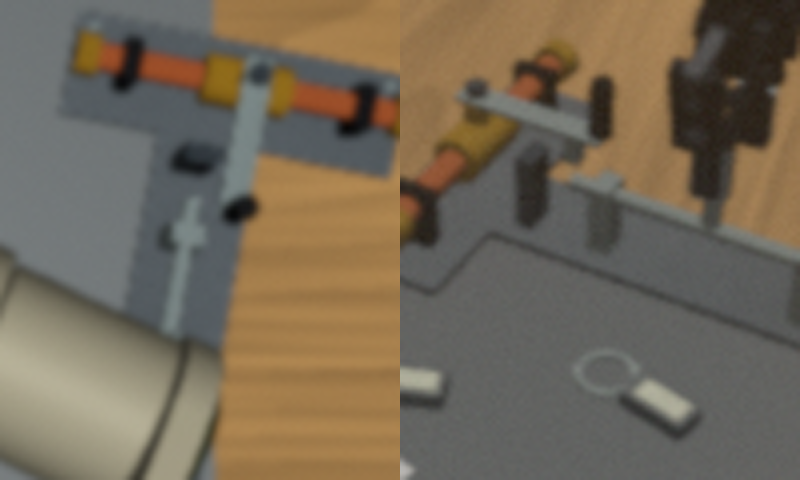

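```bash
python3 -m crank '[5,-1.3,-2.93,0,0,5,-1.3,-2.93,0,0,5,-1.3,-2.93,0,0,5,-1.3,-2.93,0,0,5,0,0,2,0,5,0,0,2,0,5,0,0,2,0,5,0,0,0,0]'
python3 - <<'E'
from h import *
o=env.observe();print(o["position"])
s=optics.get_image("side")
print(proj(s,[o["position"],stp] if 0 else [o["position"],[.445,-.182,.097]]))
b=crop(s["color"],240,100,150,110,5)
cv2.imwrite("pics/v4.png",b[:,:,::-1])
E
```

```text
time_s: 10.93
position: [0.4442, -0.1818, 0.1334]
tool_rot: [[-0.987, 0.162, -0.006], [0.162, 0.987, 0.004], [0.006, 0.003, -1.0]]
ft_force: [-0.1, -0.2, -0.2]
grip_width: 0.0499
gripper_force: 0.0
[ 0.4442 -0.1818  0.1334]
[[310.3321 151.9831]
 [308.9021 163.41  ]]
```

View pics/v4.png

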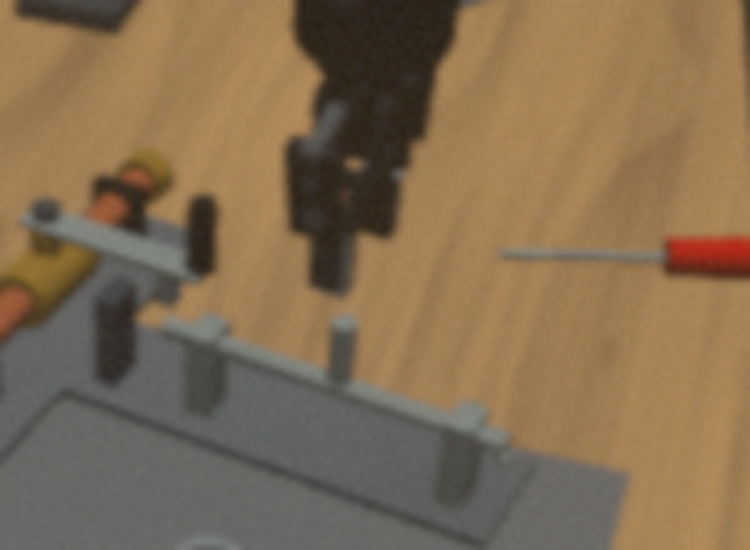

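```bash
python3 -m crank '[5,0,0,1.5,0,5,0,0,1.5,0,5,0,0,1.5,0,5,0,0,1.6,0,5,0,0,0,0,5,0,0,0,0,0,0,0,0,0,0,0,0,0,0]' 30
python3 -m crank '[0,0,0,0,0,0,0,0,0,0,0,0,0,0,0,0,0,0,0,0,0,0,0,0,0,0,0,0,0,0,0,0,0,0,0,0,0,0,0,0]' 30
```

```text
time_s: 11.65
position: [0.446, -0.1821, 0.0771]
tool_rot: [[-0.987, 0.16, 0.002], [0.16, 0.987, -0.001], [-0.002, -0.001, -1.0]]
ft_force: [0.9, 1.0, 0.1]
grip_width: 0.0266
gripper_force: 0.0
time_s: 12.32
position: [0.4461, -0.1842, 0.0772]
tool_rot: [[-0.987, 0.16, 0.003], [0.16, 0.987, -0.006], [-0.003, -0.005, -1.0]]
ft_force: [-3.2, -11.3, 2.1]
grip_width: 0.0126
gripper_force: 31.6
```

```bash
python3 -m crank '[0,-0.8,-0.1,0,0,0,-0.8,-0.1,0,0,0,-0.8,0,0,0,0,-0.6,0,0,0,0,-0.3,0,0,0,0,0,0,0,0,0,0,0,0,0,0,0,0,0,0]'
python3 -m crank '[0,-0.3,0,0,0,0,-0.3,0,0,0,0,-0.2,0,0,0,0,0,0,0,0,0,0,0,0,0,0,0,0,0,0,0,0,0,0,0,0,0,0,0,0]'
```

```text
time_s: 12.98
position: [0.4782, -0.1902, 0.0772]
tool_rot: [[-0.987, 0.16, 0.002], [0.16, 0.987, -0.003], [-0.003, -0.003, -1.0]]
ft_force: [-1.1, -5.2, 5.3]
grip_width: 0.0128
gripper_force: 31.9
time_s: 13.65
position: [0.4818, -0.1907, 0.0762]
tool_rot: [[-0.987, 0.159, -0.009], [0.159, 0.987, -0.0], [0.008, -0.002, -1.0]]
ft_force: [-22.0, -6.6, 9.6]
grip_width: 0.0121
gripper_force: 33.2
```

```bash
cat >> h.py <<'E'
def tags(t):
    im=t["color"].astype(int);m=((im[:,:,0]>150)&(im[:,:,2]>130)).astype(np.uint8)
    n,l,st,ce=cv2.connectedComponentsWithStats(m);out=[]
    for i in range(1,n):
        if 40<st[i,4]<90 and 150<ce[i][1]<290 and 140<ce[i][0]<310:
            pts=np.argwhere(l==i)[:,::-1]; q=back(t,pts,.014);c=q.mean(0)
            w,V=np.linalg.eigh(np.cov((q-c)[:,:2].T)); d=V[:,1]*np.sign(V[0,1])
            print("tag",ce[i].round(),c[:2].round(4),"dir",np.degrees(np.arctan2(d[1],d[0])).round(1),"len",np.ptp((q-c)[:,:2]@V[:,1]).round(3))
def tri(obs):
    A=[];b=[]
    for p,uv in obs:
        o=np.asarray(p["pose"])[:3,3];d=back(p,uv,0)[0]-o;d/=np.linalg.norm(d);M=np.eye(3)-np.outer(d,d);A.append(M);b.append(M@o)
    X=np.linalg.lstsq(np.vstack(A),np.hstack(b),rcond=None)[0]; return X,[proj(p,X)[0]-uv for p,uv in obs]
def to(x,y,z=None):
    o=env.observe();d=np.array([x,y,o["position"][2] if z is None else z])-o["position"]
    print("pos",o["position"],"yang",np.degrees(np.arctan2(o["tool_rot"][1,1],o["tool_rot"][0,1])).round(1),"need cm",(o["tool_rot"].T@d*100).round(2))
E
python3 -m crank '[5,0,0,0,0,5,0,0,0,0,5,0,0,0,0,5,0,0,-2,0,5,0,0,-4,0,5,0,0,-4,0,5,0,0,-3,0,5,0,0,0,0]'
python3 - <<'E'
from h import *
t=optics.get_image("top");s=optics.get_image("side");tags(t)
print(tri([(t,[152.6,157.6]),(s,[147.7,268.3])]))
print(tri([(t,[171,119]),(s,[116.7,220])]), tri([(t,[183.6,139]),(s,[138.7,286.7])]))
a=crop(t["color"],140,110,60,60,6);b=crop(s["color"],100,200,70,100,6)
c=np.zeros((600,800,3),np.uint8);c[:360,:360]=a;c[:600,370:790]=b
cv2.imwrite("pics/hk.png",c[:,:,::-1])
to(.443,.084)
E
```

```text
time_s: 14.32
position: [0.4877, -0.1911, 0.2122]
tool_rot: [[-0.987, 0.16, 0.01], [0.159, 0.987, -0.006], [-0.011, -0.005, -1.0]]
ft_force: [-0.1, 0.3, 0.5]
grip_width: 0.05
gripper_force: 0.0
tag [274. 173.] [ 0.5958 -0.0244] dir 11.6 len 0.035
tag [246. 221.] [0.4544 0.0567] dir -42.7 len 0.035
tag [193. 225.] [0.4394 0.2093] dir 25.6 len 0.037
tag [286. 227.] [ 0.4391 -0.0603] dir -24.1 len 0.037
tag [158. 228.] [0.427  0.3109] dir -31.1 len 0.036
tag [234. 268.] [0.3166 0.0857] dir -39.5 len 0.033
(array([0.6089, 0.297 , 0.1726]), [array([-0.5831, -1.2426]), array([2.0578, 0.2006])])
(array([0.6988, 0.2451, 0.211 ]), [array([-0.3795, -0.7305]), array([1.1472, 0.1536])]) (array([0.697 , 0.2481, 0.0123]), [array([-0.3759, -0.8182]), array([1.2742, 0.1121])])
pos [ 0.4859 -0.1901  0.2067] yang 80.8 need cm [ 8.61 26.37 -0.04]
```

View pics/hk.png

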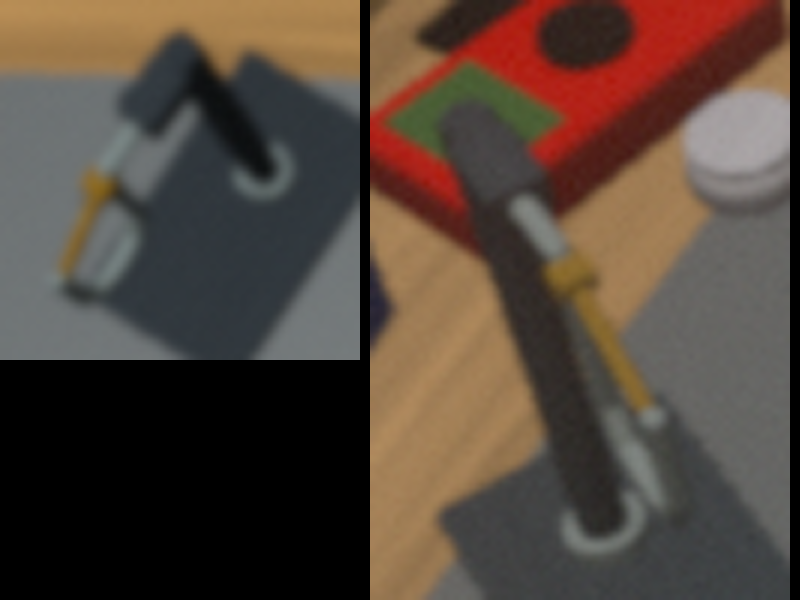

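```bash
python3 - <<'E'
from h import *
t=optics.get_image("top");s=optics.get_image("side")
print("nose",tri([(t,[150.3,157]),(s,[147.5,268.8])]))
print("hinge",tri([(t,[156.7,140.8]),(s,[133.3,245.3])]))
print(back(t,[150.3,157],.184),back(s,[147.5,268.8],.184))
print(back(t,[183.6,139],.008),back(s,[138.7,286.7],.008),"post foot")
to(.443,-.06); to(.439,-.06,.1)
E
```

```text
nose (array([0.608 , 0.301 , 0.1768]), [array([-0.2924, -0.6266]), array([1.04  , 0.1058])])
hinge (array([0.6443, 0.2803, 0.2011]), [array([-0.2227, -0.4508]), array([0.7341, 0.0857])])
[[0.605  0.2983 0.184 ]] [[0.6055 0.3058 0.184 ]]
[[0.6956 0.2476 0.008 ]] [[0.7022 0.2464 0.008 ]] post foot
pos [ 0.4851 -0.1897  0.2048] yang 80.8 need cm [ 6.23 12.13  0.02]
pos [ 0.4851 -0.1897  0.2048] yang 80.8 need cm [ 6.61 12.06 10.5 ]
```

```bash
python3 -m crank '[6,1.65,3,0,0,6,1.65,3,0,0,6,1.65,3,0,0,6,1.65,3,0,0,6,0,0,3,0.09,6,0,0,3,0.09,6,0,0,3,0.08,6,0,0,3,0]'
python3 -m crank '[6,0,0,3,0,6,0,0,0,0,6,0,0,0,0,6,0,0,0,0,6,0,0,0,0,6,0,0,0,0,6,0,0,0,0,6,0,0,0,0]'
python3 - <<'E'
from h import *
s=optics.get_image("side");to(.439,-.060,.003)
print(proj(s,[env.observe()["position"],[.439,-.06,.014]]))
cv2.imwrite("pics/g1.png",crop(s["color"],240,140,130,110,5)[:,:,::-1])
E
```

```text
time_s: 15.18
position: [0.4387, -0.0605, 0.0838]
tool_rot: [[-0.911, 0.412, -0.002], [0.412, 0.911, 0.001], [0.002, 0.0, -1.0]]
ft_force: [0.4, 0.6, -0.6]
grip_width: 0.0601
gripper_force: 0.0
time_s: 15.85
position: [0.4398, -0.0612, 0.0566]
tool_rot: [[-0.913, 0.408, 0.001], [0.408, 0.913, -0.001], [-0.001, 0.0, -1.0]]
ft_force: [1.0, 0.1, -0.2]
grip_width: 0.0597
gripper_force: 0.0
pos [ 0.4397 -0.0612  0.0564] yang 65.9 need cm [0.12 0.08 5.34]
[[297.1765 205.6634]
 [296.3436 218.3999]]
```

View pics/g1.png

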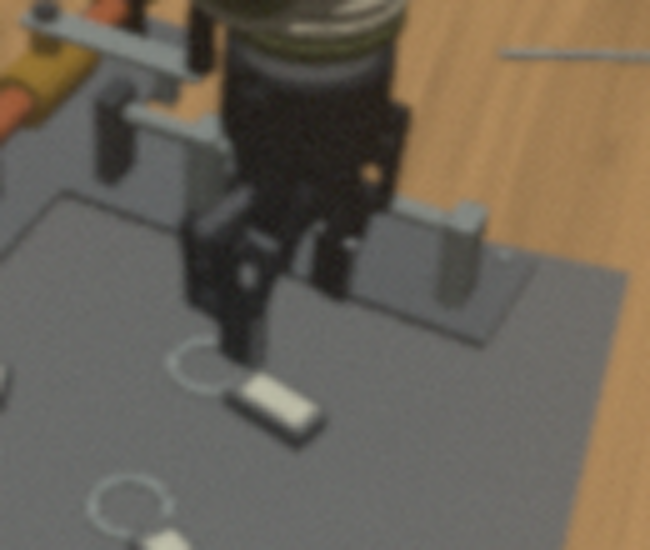

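```bash
python3 -m crank '[6,0.1,0,1.5,0,6,0,0.1,1.5,0,6,0,0,1.5,0,6,0,0,0.7,0,6,0,0,0,0,0,0,0,0,0,0,0,0,0,0,0,0,0,0,0]' 60
python3 -m crank '[0,0,0,0,0,0,0,0,0,0,0,0,0,0,0,0,0,0,-1,0,0,0,0,-2,0,0,0,0,-3,0,0,0,0,-3,0,0,0,0,-3,0]'
python3 -m crank '[0,0,0,-3,0,0,0,0,-3,0,0,0,0,-3,0,0,0,0,-2,0,0,0,0,0,0,0,0,0,0,0,0,0,0,0,0,0,0,0,0,0]'
python3 - <<'E'
from h import *
s=optics.get_image("side");t=optics.get_image("top");to(.56,.33,.25);tags(t)
cv2.imwrite("pics/g2.png",crop(s["color"],200,60,150,110,5)[:,:,::-1])
E
```

```text
time_s: 16.57
position: [0.4394, -0.06, 0.0046]
tool_rot: [[-0.913, 0.408, 0.001], [0.408, 0.913, -0.001], [-0.001, 0.0, -1.0]]
ft_force: [0.5, 0.9, -0.1]
grip_width: 0.0241
gripper_force: 0.8
time_s: 17.23
position: [0.4387, -0.0597, 0.1258]
tool_rot: [[-0.913, 0.408, 0.0], [0.408, 0.913, -0.0], [-0.0, 0.0, -1.0]]
ft_force: [0.7, -0.1, -0.3]
grip_width: 0.0223
gripper_force: 59.0
time_s: 17.9
position: [0.4385, -0.0596, 0.2328]
tool_rot: [[-0.913, 0.409, -0.002], [0.409, 0.913, 0.001], [0.003, -0.0, -1.0]]
ft_force: [0.1, -0.3, -0.3]
grip_width: 0.022
gripper_force: 59.0
pos [ 0.4387 -0.0597  0.2329] yang 65.9 need cm [ 4.85 40.52 -1.7 ]
tag [274. 174.] [ 0.5955 -0.0245] dir 10.0 len 0.034
tag [245. 221.] [0.454  0.0569] dir -42.9 len 0.035
tag [193. 225.] [0.4394 0.2095] dir 26.5 len 0.037
tag [158. 228.] [0.427 0.311] dir -30.8 len 0.036
tag [234. 269.] [0.3163 0.0858] dir -40.8 len 0.033
```

View pics/g2.png

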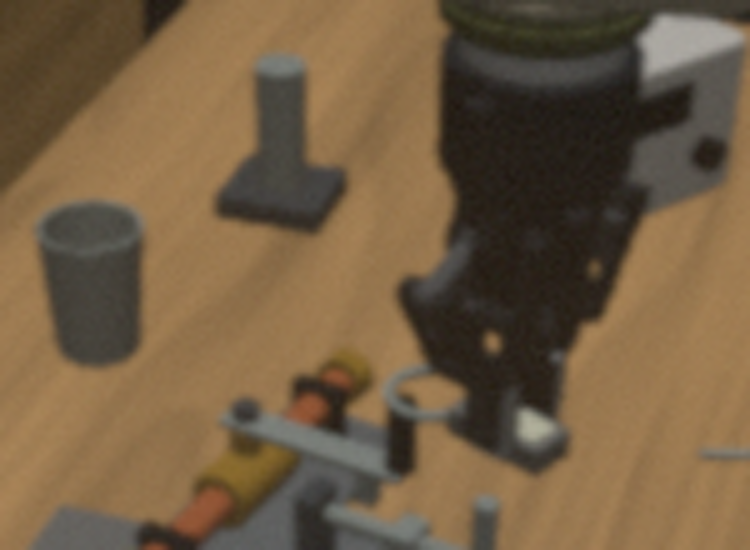

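```bash
python3 -m crank '[0,0.35,3.7,0,0,0,0.35,3.7,0,0,0,0.35,3.7,0,0,0,0.35,3.7,0,0,0,0.35,3.7,0,0,0,0.35,3.7,0,0,0,0.35,3.7,0,0,0,0.35,3.7,0,0]'
python3 -m crank '[0,0.35,3.7,0,0,0,0.35,3.7,0,0,0,0.35,3.5,0,0,0,0,0,0,0.07,0,0,0,0,0.07,0,0,0,0,0,0,0,0,0,0,0,0,0,0,0]'
python3 - <<'E'
from h import *
print(back({"pose":optics.get_image("side")["pose"],"intrinsics":[[401.28,0,256.02],[0,401.28,193.63],[0,0,1]]},[285,138.4],.236))
s=optics.get_image("side");t=optics.get_image("top");to(.569,.325,.233)
a=crop(t["color"],120,100,80,80,5);b=crop(s["color"],90,190,80,110,5)
c=np.zeros((560,800,3),np.uint8);c[:400,:400]=a;c[:550,400:800]=b
cv2.imwrite("pics/h1.png",c[:,:,::-1])
E
```

```text
time_s: 18.67
position: [0.5345, 0.2237, 0.233]
tool_rot: [[-0.913, 0.408, -0.001], [0.408, 0.913, -0.0], [0.001, -0.001, -1.0]]
ft_force: [1.1, -0.5, 0.1]
grip_width: 0.022
gripper_force: 59.0
time_s: 19.33
position: [0.5693, 0.3253, 0.2335]
tool_rot: [[-0.848, 0.531, -0.001], [0.531, 0.848, -0.0], [0.0, -0.001, -1.0]]
ft_force: [1.0, -0.0, -0.5]
grip_width: 0.0224
gripper_force: 59.1
[[ 0.4808 -0.071   0.236 ]]
pos [0.5694 0.3253 0.234 ] yang 57.9 need cm [ 0.02 -0.04  0.1 ]
```

View pics/h1.png

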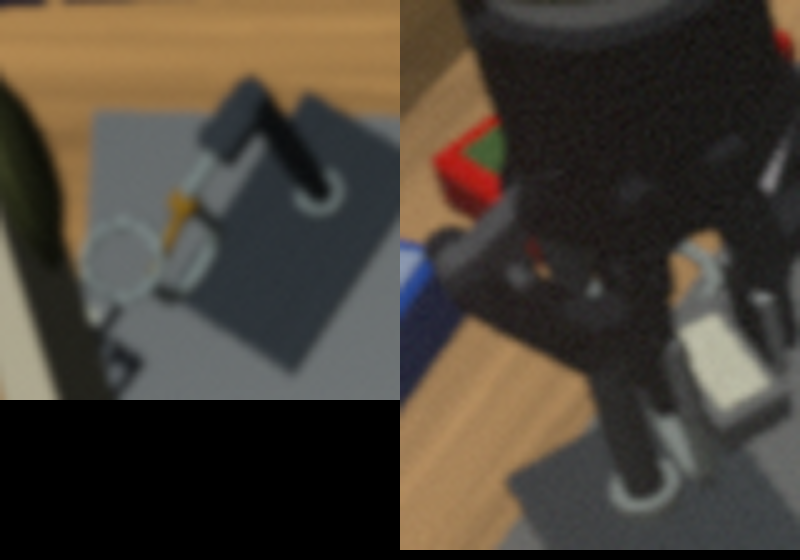

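```bash
python3 - <<'E'
from h import *
t=optics.get_image("top")
print(back(t,[144.4,152],.236),back(t,[150.3,157],.184), "ring expected",env.observe()["position"]-.0435*env.observe()["tool_rot"][:,0])
E
```

```text
[[0.6069 0.2993 0.236 ]] [[0.605  0.2983 0.184 ]] ring expected [0.6062 0.3022 0.234 ]
```

```bash
python3 -m crank '[0,0,0,0.8,0,0,0,0,0.8,0,0,0,0,0.8,0,0,0,0,0.8,0,0,0,0,0.8,0,0,0,0,0.8,0,0,0,0,0.8,0,0,0,0,0,0]' 80
python3 -m crank '[0,0,0,0.7,0,0,0,0,0.7,0,0,0,0,0.7,0,0,0,0,0.6,0,0,0,0,0.6,0,0,0,0,0,0,0,0,0,0,0,0,0,0,0,0]' 80
python3 - <<'E'
from h import *
s=optics.get_image("side");t=optics.get_image("top")
a=crop(t["color"],120,100,80,80,5);b=crop(s["color"],90,190,80,110,5)
c=np.zeros((560,800,3),np.uint8);c[:400,:400]=a;c[:550,400:800]=b
cv2.imwrite("pics/h2.png",c[:,:,::-1])
E
```

```text
time_s: 20.2
position: [0.5685, 0.3254, 0.1758]
tool_rot: [[-0.847, 0.532, -0.003], [0.532, 0.847, -0.001], [0.002, -0.003, -1.0]]
ft_force: [-1.1, 0.6, -0.4]
grip_width: 0.0211
gripper_force: 82.8
time_s: 20.87
position: [0.5695, 0.3256, 0.1452]
tool_rot: [[-0.847, 0.532, 0.001], [0.532, 0.847, 0.0], [-0.0, 0.0, -1.0]]
ft_force: [0.2, 0.1, -0.3]
grip_width: 0.0214
gripper_force: 82.8
```

View pics/h2.png

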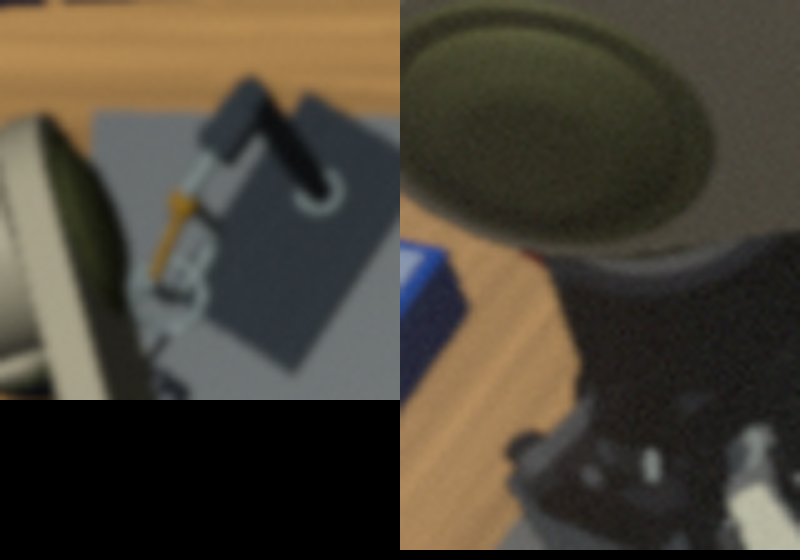

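```bash
python3 -m crank '[0,0,0,0.5,0,0,0,0,0,0,5,0,0,0,0,5,0,0,0,0,5,0,0,0,0,5,0,0,0,0,5,0,0,-2,0,5,0,0,-3,0]'
python3 -m crank '[5,0,0,-3,0,5,2,0,-2,0,5,4,0,0,0,5,4,0,0,0,5,4,0,0,0,5,3,0,0,0,5,0,0,0,0,5,0,0,0,0]'
python3 - <<'E'
from h import *
s=optics.get_image("side");t=optics.get_image("top");tags(t);to(.454,.057,.1)
b=crop(s["color"],90,190,130,110,5)
cv2.imwrite("pics/h3.png",b[:,:,::-1])
E
```

```text
time_s: 21.63
position: [0.5682, 0.3252, 0.1877]
tool_rot: [[-0.847, 0.532, -0.006], [0.532, 0.847, -0.002], [0.004, -0.005, -1.0]]
ft_force: [-0.1, 0.3, 0.2]
grip_width: 0.0501
gripper_force: 0.0
time_s: 22.3
position: [0.4243, 0.4168, 0.2404]
tool_rot: [[-0.848, 0.53, 0.001], [0.53, 0.848, 0.0], [-0.001, 0.001, -1.0]]
ft_force: [-0.2, -0.7, -1.0]
grip_width: 0.0499
gripper_force: 0.0
tag [274. 174.] [ 0.5953 -0.0244] dir 11.1 len 0.034
tag [246. 221.] [0.454  0.0565] dir -41.8 len 0.035
tag [193. 225.] [0.4394 0.2095] dir 26.5 len 0.037
tag [158. 228.] [0.4273 0.3107] dir -30.0 len 0.036
tag [234. 269.] [0.3161 0.0858] dir -42.0 len 0.032
pos [0.426  0.4157 0.2399] yang 57.8 need cm [-21.45 -28.88  14.  ]
```

View pics/h3.png

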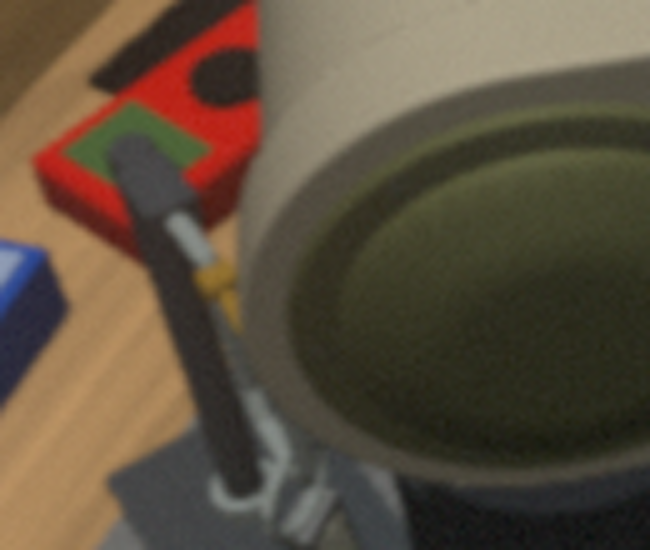

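```bash
python3 -m crank '[6,-1.9,-2.95,0,-0.03,6,-1.9,-2.95,0,0,6,-1.9,-2.95,0,0,6,0,0,3,0,6,0,0,4,0,6,0,0,4,0,6,0,0,4,0,6,0,0,3,0]'
python3 -m crank '[6,0,0,0,0,6,0,0,0,0,6,0,0,0,0,6,0,0,0,0,6,0,0,0,0,6,0,0,0,0,6,0,0,0,0,6,0,0,0,0]'
python3 - <<'E'
from h import *
to(.4273,.3107,.003)
E
```

```text
time_s: 23.07
position: [0.4289, 0.3093, 0.057]
tool_rot: [[-0.861, 0.508, -0.002], [0.508, 0.861, -0.001], [0.001, -0.002, -1.0]]
ft_force: [1.1, 0.9, 0.2]
grip_width: 0.0598
gripper_force: 0.0
time_s: 23.73
position: [0.4288, 0.3109, 0.0604]
tool_rot: [[-0.862, 0.506, 0.001], [0.506, 0.862, 0.0], [-0.001, 0.001, -1.0]]
ft_force: [0.2, -0.4, -0.1]
grip_width: 0.0599
gripper_force: 0.0
pos [0.4288 0.3109 0.0604] yang 59.6 need cm [ 0.12 -0.1   5.74]
```

```bash
python3 -m crank '[6,0.1,-0.1,1.5,0,6,0,0,1.5,0,6,0,0,1.5,0,6,0,0,1.1,0,6,0,0,0,0,0,0,0,0,0,0,0,0,0,0,0,0,0,0,0]' 60
python3 -m crank '[0,0,0,0,0,0,0,0,0,0,0,0,0,0,0,0,0,0,-2,0,0,0,0,-4,0,0,0,0,-4,0,0,0,0,-4,0,0,0,0,-4,0]' 60
python3 -m crank '[0,0,0,-4,0,0,0,0,-1.2,0,0,0,0,0,0,0,-2.8,2,0,0,0,-2.8,2,0,0,0,-2.8,2,0,0,0,-2.8,2,0,0.03,0,0,0,0,0]' 80
python3 - <<'E'
from h import *
t=optics.get_image("top");to(.569,.325,.235)
a=crop(t["color"],120,100,80,80,1);g=cv2.cvtColor(a,cv2.COLOR_RGB2GRAY)
p=env.observe();print("ring exp px",proj(t,[p["position"]-.0435*p["tool_rot"][:,0]+[0,0,.003]]))
print(spotter.look_for(t,"tag0_ring")[:3]);tags(t)
E
```

```text
time_s: 24.4
position: [0.4277, 0.3107, 0.0047]
tool_rot: [[-0.862, 0.506, 0.001], [0.506, 0.862, 0.001], [-0.001, 0.001, -1.0]]
ft_force: [-0.4, 1.0, -0.3]
grip_width: 0.0243
gripper_force: 0.2
time_s: 25.07
position: [0.4268, 0.3103, 0.1864]
tool_rot: [[-0.862, 0.506, 0.0], [0.506, 0.862, 0.0], [-0.0, 0.0, -1.0]]
ft_force: [1.2, 0.4, 0.1]
grip_width: 0.022
gripper_force: 58.9
time_s: 25.73
position: [0.5686, 0.3219, 0.2323]
tool_rot: [[-0.845, 0.535, -0.002], [0.535, 0.845, -0.001], [0.001, -0.002, -1.0]]
ft_force: [-0.0, 1.0, -0.0]
grip_width: 0.0213
gripper_force: 82.9
pos [0.5662 0.3221 0.2327] yang 57.8 need cm [-0.08  0.4  -0.23]
ring exp px [[144.5518 153.6473]]
[{'at': [0.3719, 0.5724], 'score': 0.62}, {'at': [0.6562, 0.4659], 'score': 0.37}]
tag [274. 174.] [ 0.5955 -0.0245] dir 11.2 len 0.034
tag [245. 221.] [0.4537 0.0569] dir -40.4 len 0.035
tag [193. 225.] [0.4388 0.2093] dir 26.9 len 0.035
tag [234. 269.] [0.3161 0.0861] dir -41.7 len 0.032
```

```bash
cat >> h.py <<'E'
def ring():
    t=optics.get_image("top");o=env.observe();e=o["position"]-.0435*o["tool_rot"][:,0]+[0,0,.003];u=proj(t,[e])[0]
    x0,y0=int(u[0])-16,int(u[1])-16
    g=cv2.cvtColor(crop(t["color"],x0,y0,32,32,6),cv2.COLOR_RGB2GRAY)
    c=cv2.HoughCircles(g,cv2.HOUGH_GRADIENT,1,40,param1=60,param2=12,minRadius=36,maxRadius=56)
    print("expected",e,[(back(t,q[:2]/6+[x0-.4,y0-.4],e[2])[0].round(4),q[2].round()) for q in c[0][:3]] if c is not None else None)
E
python3 -m crank '[0,-0.1,0.4,-0.2,0,0,0,0,0,0,0,0,0,0,0,0,0,0,0,0,0,0,0,0,0,0,0,0,0,0,0,0,0,0,0,0,0,0,0,0]' 80
python3 -c "from h import *;ring()"
```

```text
time_s: 26.5
position: [0.5673, 0.3256, 0.2379]
tool_rot: [[-0.847, 0.532, 0.0], [0.532, 0.847, 0.0], [-0.0, 0.0, -1.0]]
ft_force: [-0.1, -0.3, -1.0]
grip_width: 0.021
gripper_force: 82.9
expected [0.6042 0.3024 0.2409] [(array([0.6215, 0.3096, 0.2409]), np.float32(54.0))]
```

```bash
cat >> h.py <<'E'
def ring2():
    t=optics.get_image("top");o=env.observe();e=o["position"]-.0435*o["tool_rot"][:,0]+[0,0,.003]
    g=cv2.cvtColor(t["color"],cv2.COLOR_RGB2GRAY).astype(np.float32);a=np.linspace(0,6.283,72)[:-1]
    cs=np.c_[np.cos(a),np.sin(a),0*a];best=[]
    smp=lambda X:cv2.remap(g,*[v.astype(np.float32)[:,None] for v in proj(t,X).T],cv2.INTER_LINEAR).ravel()
    for dx in np.arange(-.02,.021,.002):
        for dy in np.arange(-.02,.021,.002):
            c=e+[dx,dy,0];best.append(((smp(c+.0185*cs)-.5*smp(c+.0105*cs)-.5*smp(c+.0265*cs)).clip(-15,25).mean(),dx,dy))
    best.sort(reverse=True);print("expected",e.round(4),"offsets mm",[(round(float(s),1),round(x*1e3),round(y*1e3)) for s,x,y in best[:5]])
E
python3 -c "from h import *;ring2()"
```

```text
expected [0.6042 0.3024 0.2409] offsets mm [(13.6, 2, 0), (13.1, 2, 2), (13.1, 0, 0), (12.1, 4, 0), (11.9, 2, -2)]
```

```bash
python3 -m crank '[0,0,0,0.9,0,0,0,0,0.9,0,0,0,0,0.9,0,0,0,0,0.9,0,0,0,0,0.9,0,0,0,0,0.9,0,0,0,0,0.9,0,0,0,0,0,0]' 80
python3 -m crank '[0,0,0,0.7,0,0,0,0,0.7,0,0,0,0,0.7,0,0,0,0,0.6,0,0,0,0,0.6,0,0,0,0,0,0,0,0,0,0,0,0,0,0,0,0]' 80
python3 -c "from h import *;ring2()"
```

```text
time_s: 27.27
position: [0.5665, 0.3254, 0.1725]
tool_rot: [[-0.847, 0.532, -0.004], [0.532, 0.847, -0.001], [0.003, -0.003, -1.0]]
ft_force: [-1.7, -0.4, -0.6]
grip_width: 0.0214
gripper_force: 82.9
time_s: 27.93
position: [0.5675, 0.3256, 0.1422]
tool_rot: [[-0.847, 0.532, 0.001], [0.532, 0.847, 0.0], [-0.0, 0.0, -1.0]]
ft_force: [0.5, -0.0, 0.2]
grip_width: 0.0213
gripper_force: 82.9
expected [0.6044 0.3025 0.1453] offsets mm [(16.4, 0, -2), (16.4, 0, -4), (16.3, 2, -2), (15.9, 2, -4), (15.1, -2, -4)]
```

```bash
python3 -m crank '[0,0,0,0.2,0,0,0,0,0,0,5,0,0,0,0,5,0,0,0,0,5,0,0,0,0,5,0,0,0,0,5,0,0,-2,0,5,0,0,-3,0]'
python3 -m crank '[6,0,0,-3,0,6,2,0,-2,0,6,4,0,0,0,6,4,0,0,0,6,4,0,0,0,6,0,-4,0,0,6,0,-4,0,0,6,0,-4,0,0]'
python3 -m crank '[6,0,0,0,-0.12,6,0,0,0,-0.12,6,0,0,0,-0.12,6,0,0,0,-0.12,6,0,0,0,-0.12,6,0,0,0,-0.12,6,0,0,0,-0.12,6,0,0,0,-0.12]'
python3 -m crank '[6,0,0,0,-0.06,6,0,0,0,0,6,0,0,0,0,6,0,0,0,0,6,0,0,0,0,6,0,0,0,0,6,0,0,0,0,6,0,0,0,0]'
python3 -c "
from h import *
t=optics.get_image('top');s=optics.get_image('side');tags(t);to(.439,.2095,.06)
print(spotter.look_for(s,'tag0_ring')[:4])"
```

```text
time_s: 28.65
position: [0.5663, 0.3251, 0.1876]
tool_rot: [[-0.847, 0.532, -0.006], [0.532, 0.847, -0.002], [0.004, -0.005, -1.0]]
ft_force: [-0.2, -0.0, 0.1]
grip_width: 0.0498
gripper_force: 0.0
time_s: 29.32
position: [0.3832, 0.2979, 0.2396]
tool_rot: [[-0.848, 0.53, 0.0], [0.53, 0.848, -0.0], [-0.0, -0.0, -1.0]]
ft_force: [0.2, -0.2, 0.1]
grip_width: 0.0599
gripper_force: 0.0
time_s: 29.98
position: [0.385, 0.2984, 0.2401]
tool_rot: [[-0.919, -0.394, 0.0], [-0.394, 0.919, 0.0], [-0.0, 0.0, -1.0]]
ft_force: [0.5, 0.2, 0.5]
grip_width: 0.0601
gripper_force: 0.0
time_s: 30.65
position: [0.385, 0.2984, 0.2399]
tool_rot: [[-0.897, -0.443, -0.0], [-0.443, 0.897, 0.0], [-0.0, 0.0, -1.0]]
ft_force: [-0.3, 0.8, 0.6]
grip_width: 0.0599
gripper_force: 0.0
tag [274. 174.] [ 0.5953 -0.0244] dir 10.1 len 0.034
tag [246. 221.] [0.4537 0.0567] dir -41.4 len 0.035
tag [193. 225.] [0.4391 0.2094] dir 27.6 len 0.037
tag [234. 269.] [0.3161 0.0861] dir -41.7 len 0.032
pos [0.385  0.2984 0.2399] yang 116.3 need cm [ -0.9  -10.37  17.99]
[{'at': [0.4969, 0.8104], 'score': 0.97}]
```

```bash
python3 -m crank '[6,-0.3,-3.45,0,0,6,-0.3,-3.45,0,0,6,-0.3,-3.45,0,0,6,0,0,4,0,6,0,0,4,0,6,0,0,4,0,6,0,0,3,0,6,0,0,3,0]'
python3 -m crank '[6,0,0,0,0,6,0,0,0,0,6,0,0,0,0,6,0,0,0,0,6,0,0,0,0,6,0,0,0,0,6,0,0,0,0,6,0,0,0,0]'
python3 -c "from h import *;to(.439,.2095,.003)"
```

```text
time_s: 31.47
position: [0.4386, 0.2094, 0.0583]
tool_rot: [[-0.897, -0.443, -0.0], [-0.443, 0.897, -0.0], [0.0, 0.0, -1.0]]
ft_force: [0.9, 0.4, -1.0]
grip_width: 0.0601
gripper_force: 0.0
time_s: 32.13
position: [0.4391, 0.2097, 0.0603]
tool_rot: [[-0.896, -0.443, 0.001], [-0.443, 0.896, 0.0], [-0.001, -0.0, -1.0]]
ft_force: [1.0, -0.3, -0.6]
grip_width: 0.0598
gripper_force: 0.0
pos [0.4391 0.2097 0.0603] yang 116.3 need cm [ 0.02 -0.01  5.73]
```

```bash
python3 -m crank '[6,0,0,1.5,0,6,0,0,1.5,0,6,0,0,1.5,0,6,0,0,1.1,0,6,0,0,0,0,0,0,0,0,0,0,0,0,0,0,0,0,0,0,0]' 60
python3 -m crank '[0,0,0,0,0,0,0,0,0,0,0,0,0,0,0,0,0,0,-2,0,0,0,0,-4,0,0,0,0,-4,0,0,0,0,-4,0,0,0,0,-4,0]' 60
python3 -m crank '[0,0,0,-4,0.12,0,0,0,-1.4,0.12,0,0,0,0,0.12,0,0,0,0,0.12,0,0,0,0,0.12,0,0,0,0,0.12,0,0,0,0,0.12,0,0,0,0,0.12]' 80
python3 -m crank '[0,0,0,0,0.06,0,-1.2,3.5,0,0,0,-1.2,3.5,0,0,0,-1.2,3.5,0,0,0,-1.2,3.5,0,0,0,0,2.5,0,0,0,0,0,0,0,0,0,0,0,0]' 80
python3 -c "from h import *;to(.569,.325,.235);ring2()"
```

```text
time_s: 32.8
position: [0.4394, 0.2097, 0.0047]
tool_rot: [[-0.896, -0.443, 0.001], [-0.443, 0.896, 0.0], [-0.001, -0.0, -1.0]]
ft_force: [0.4, -0.7, 0.9]
grip_width: 0.0242
gripper_force: 0.8
time_s: 33.47
position: [0.4384, 0.2096, 0.1866]
tool_rot: [[-0.896, -0.443, 0.001], [-0.443, 0.896, 0.0], [-0.001, -0.0, -1.0]]
ft_force: [0.9, 0.1, -0.2]
grip_width: 0.0222
gripper_force: 58.8
time_s: 34.13
position: [0.4387, 0.2096, 0.2385]
tool_rot: [[-0.874, 0.485, 0.001], [0.485, 0.874, 0.0], [-0.001, 0.001, -1.0]]
ft_force: [0.2, -0.1, -0.7]
grip_width: 0.021
gripper_force: 82.8
time_s: 34.8
position: [0.5673, 0.3244, 0.2374]
tool_rot: [[-0.847, 0.531, -0.001], [0.531, 0.847, -0.0], [0.0, -0.001, -1.0]]
ft_force: [-0.0, -0.1, -0.6]
grip_width: 0.0218
gripper_force: 82.8
pos [0.5673 0.3244 0.2374] yang 57.9 need cm [-0.11  0.14  0.24]
expected [0.6038 0.3006 0.2409] offsets mm [(13.1, 2, 2), (13.1, 4, 2), (13.0, 4, 0), (13.0, 2, 0), (11.0, 6, 0)]
```

Ring at about (0.607, 0.302), so it is centred on the nose. Lower it.

```bash
python3 -m crank '[0,0,0,0.9,0,0,0,0,0.9,0,0,0,0,0.9,0,0,0,0,0.9,0,0,0,0,0.9,0,0,0,0,0.9,0,0,0,0,0.9,0,0,0,0,0,0]' 80
python3 -m crank '[0,0,0,0.7,0,0,0,0,0.7,0,0,0,0,0.7,0,0,0,0,0.6,0,0,0,0,0.5,0,0,0,0,0,0,0,0,0,0,0,0,0,0,0,0]' 80
python3 -c "from h import *;ring2()"
```

```text
time_s: 35.52
position: [0.5665, 0.3236, 0.1725]
tool_rot: [[-0.847, 0.532, -0.004], [0.532, 0.847, -0.001], [0.003, -0.003, -1.0]]
ft_force: [-2.0, -0.3, 0.8]
grip_width: 0.0215
gripper_force: 82.8
time_s: 36.18
position: [0.5675, 0.3239, 0.1432]
tool_rot: [[-0.847, 0.532, 0.001], [0.532, 0.847, 0.0], [-0.0, 0.001, -1.0]]
ft_force: [-0.2, 0.5, -0.0]
grip_width: 0.0217
gripper_force: 82.8
expected [0.6044 0.3007 0.1463] offsets mm [(16.3, 2, -2), (15.6, 4, -2), (15.5, 0, -2), (15.3, 2, -4), (15.0, 0, -4)]
```

```bash
python3 -m crank '[0,0,0,0.2,0,0,0,0,0,0,5,0,0,0,0,5,0,0,0,0,5,0,0,0,0,5,0,0,0,0,5,0,0,-2,0,5,0,0,-3,0]'
python3 -m crank '[6,0,0,-3,0,6,2,0,-2,0,6,1,-4,0,0,6,1,-4,0,0,6,1,-4,0,0,6,0,-4,0,0,6,0,-4,0,0,6,0,-4,0,0]'
python3 -m crank '[6,0,0,0,0.08,6,0,0,0,0.08,6,0,0,0,0,6,0,0,0,0,6,0,0,0,0,6,0,0,0,0,6,0,0,0,0,6,0,0,0,0]'
python3 -c "
from h import *
t=optics.get_image('top');s=optics.get_image('side');tags(t);to(.4537,.0567,.06)
print(spotter.look_for(s,'tag0_ring')[:4])"
```

```text
time_s: 36.9
position: [0.5662, 0.3234, 0.1886]
tool_rot: [[-0.847, 0.532, -0.006], [0.532, 0.847, -0.002], [0.004, -0.005, -1.0]]
ft_force: [0.2, 0.1, -0.0]
grip_width: 0.0502
gripper_force: 0.0
time_s: 37.57
position: [0.3958, 0.1461, 0.241]
tool_rot: [[-0.847, 0.531, 0.001], [0.531, 0.847, -0.0], [-0.001, 0.0, -1.0]]
ft_force: [0.7, -0.6, 0.1]
grip_width: 0.0594
gripper_force: 0.0
time_s: 38.23
position: [0.3974, 0.1474, 0.2408]
tool_rot: [[-0.752, 0.659, -0.0], [0.659, 0.752, -0.0], [0.0, -0.0, -1.0]]
ft_force: [-0.7, 1.3, -0.2]
grip_width: 0.06
gripper_force: 0.0
tag [274. 174.] [ 0.5955 -0.0246] dir 10.2 len 0.034
tag [245. 221.] [0.454  0.0569] dir -42.9 len 0.035
tag [234. 269.] [0.3163 0.0858] dir -40.8 len 0.033
pos [0.3974 0.1473 0.2408] yang 48.7 need cm [-10.21  -3.09  18.08]
[{'at': [0.3096, 0.7815], 'score': 0.78}]
```

```bash
python3 -m crank '[6,-3.4,-1.03,0,0,6,-3.4,-1.03,0,0,6,-3.4,-1.03,0,0,6,0,0,4,0,6,0,0,4,0,6,0,0,4,0,6,0,0,3,0,6,0,0,3,0]'
python3 -m crank '[6,0,0,0,0,6,0,0,0,0,6,0,0,0,0,6,0,0,0,0,6,0,0,0,0,6,0,0,0,0,6,0,0,0,0,6,0,0,0,0]'
python3 -c "from h import *;to(.454,.057,.003)"
```

```text
time_s: 39.05
position: [0.4532, 0.0566, 0.0592]
tool_rot: [[-0.751, 0.66, -0.001], [0.66, 0.751, 0.0], [0.0, -0.0, -1.0]]
ft_force: [0.8, -0.2, -0.2]
grip_width: 0.0601
gripper_force: 0.0
time_s: 39.72
position: [0.4537, 0.0567, 0.0613]
tool_rot: [[-0.751, 0.66, 0.001], [0.66, 0.751, -0.0], [-0.001, 0.0, -1.0]]
ft_force: [0.4, 0.9, -0.3]
grip_width: 0.0596
gripper_force: 0.0
pos [0.4537 0.0567 0.0613] yang 48.7 need cm [0.01 0.04 5.83]
```

```bash
python3 -m crank '[6,0,0,1.5,0,6,0,0,1.5,0,6,0,0,1.5,0,6,0,0,1.2,0,6,0,0,0,0,0,0,0,0,0,0,0,0,0,0,0,0,0,0,0]' 60
python3 -m crank '[0,0,0,0,0,0,0,0,0,0,0,0,0,0,0,0,0,0,-2,0,0,0,0,-4,0,0,0,0,-4,0,0,0,0,-4,0,0,0,0,-4,0]' 60
python3 -m crank '[0,0,0,-4,-0.08,0,0,0,-1.4,-0.08,0,0,0,0,0,0,0.55,3.6,0,0,0,0.55,3.6,0,0,0,0.55,3.6,0,0,0,0.55,3.6,0,0,0,0.55,3.6,0,0]' 80
python3 -m crank '[0,0.55,3.6,0,0,0,0.55,3.6,0,0,0,0.6,3.6,0,0,0,0,0,0,0,0,0,0,0,0,0,0,0,0,0,0,0,0,0,0,0,0,0,0,0]' 80
python3 -c "from h import *;to(.569,.325,.235);ring2()"
```

```text
time_s: 40.38
position: [0.454, 0.0566, 0.0047]
tool_rot: [[-0.751, 0.66, 0.001], [0.66, 0.751, -0.0], [-0.001, 0.001, -1.0]]
ft_force: [-0.2, -0.2, -0.6]
grip_width: 0.0243
gripper_force: 0.4
time_s: 41.05
position: [0.453, 0.0568, 0.1867]
tool_rot: [[-0.751, 0.66, 0.001], [0.66, 0.751, -0.0], [-0.001, 0.001, -1.0]]
ft_force: [1.6, -0.5, -0.9]
grip_width: 0.022
gripper_force: 58.8
time_s: 41.72
position: [0.5259, 0.2254, 0.2368]
tool_rot: [[-0.846, 0.534, -0.002], [0.534, 0.846, -0.0], [0.001, -0.001, -1.0]]
ft_force: [0.5, 0.5, -0.1]
grip_width: 0.0214
gripper_force: 82.9
time_s: 42.38
position: [0.5689, 0.3232, 0.2381]
tool_rot: [[-0.846, 0.533, -0.0], [0.533, 0.846, -0.0], [-0.0, -0.0, -1.0]]
ft_force: [0.9, 0.0, -1.6]
grip_width: 0.0214
gripper_force: 82.9
pos [0.5689 0.3232 0.2381] yang 57.8 need cm [0.09 0.16 0.31]
expected [0.6058 0.3001 0.2413] offsets mm [(14.4, 2, 0), (13.3, 4, 0), (12.9, 2, -2), (12.9, 2, 2), (12.8, 0, 0)]
```

```bash
python3 -m crank '[0,0.1,0.1,0.9,0,0,0,0,0.9,0,0,0,0,0.9,0,0,0,0,0.9,0,0,0,0,0.9,0,0,0,0,0.9,0,0,0,0,0.9,0,0,0,0,0,0]' 80
python3 -m crank '[0,0,0,0.7,0,0,0,0,0.7,0,0,0,0,0.7,0,0,0,0,0.6,0,0,0,0,0.5,0,0,0,0,0,0,0,0,0,0,0,0,0,0,0,0]' 80
python3 -c "from h import *;ring2()"
```

```text
time_s: 43.1
position: [0.5679, 0.3254, 0.1724]
tool_rot: [[-0.847, 0.532, -0.004], [0.532, 0.847, -0.001], [0.003, -0.003, -1.0]]
ft_force: [-1.4, -0.6, -0.7]
grip_width: 0.0213
gripper_force: 82.9
time_s: 43.77
position: [0.5689, 0.3257, 0.1432]
tool_rot: [[-0.847, 0.532, 0.001], [0.532, 0.847, 0.0], [-0.0, 0.0, -1.0]]
ft_force: [0.8, 0.0, -0.6]
grip_width: 0.0213
gripper_force: 82.9
expected [0.6058 0.3025 0.1463] offsets mm [(16.6, 2, -2), (16.3, 2, -4), (16.1, 0, -2), (16.1, 4, -2), (16.0, 0, -4)]
```

```bash
python3 -m crank '[0,0,0,0.2,0,0,0,0,0,0,5,0,0,0,0,5,0,0,0,0,5,0,0,0,0,5,0,0,0,0,5,0,0,-2,0,5,0,0,-3,0]'
python3 -m crank '[4,0,0,-3,0,4,2,0,-2,0,4,1,-4,0,0,4,1,-4,0,0,4,1,-4,0,0,4,0,-4,0,0,4,0,-4,0,0,4,0,-4,0,0]'
python3 -m crank '[4,0,0,0,-0.106,4,0,0,0,-0.106,4,0,0,0,-0.106,4,0,0,0,-0.106,4,0,0,0,-0.106,4,0,0,0,-0.106,4,0,0,0,-0.106,4,0,0,0,0]'
python3 -c "
from h import *
t=optics.get_image('top');s=optics.get_image('side');tags(t);to(.5953,-.0245,.06)
im=t['color'].astype(int);m=(im.min(2)>120);print(spotter.look_for(t,'watch')[:2],spotter.look_for(s,'tag0_ring')[:4])
ys,xs=np.nonzero(m[150:200,215:290]);print(np.c_[xs+215,ys+150][xs+215>240][:40:3].tolist())
print(back(t,[256,182],.011))"
```

```text
time_s: 44.48
position: [0.5677, 0.3251, 0.1886]
tool_rot: [[-0.847, 0.532, -0.006], [0.532, 0.847, -0.002], [0.004, -0.005, -1.0]]
ft_force: [0.7, 0.8, 0.4]
grip_width: 0.0497
gripper_force: 0.0
time_s: 45.15
position: [0.3972, 0.1479, 0.241]
tool_rot: [[-0.847, 0.531, 0.001], [0.531, 0.847, -0.0], [-0.001, 0.0, -1.0]]
ft_force: [0.6, -0.6, 0.0]
grip_width: 0.04
gripper_force: 0.0
time_s: 45.82
position: [0.3987, 0.1489, 0.2411]
tool_rot: [[-0.983, -0.184, 0.0], [-0.184, 0.983, 0.0], [-0.0, -0.0, -1.0]]
ft_force: [0.6, 0.0, 1.0]
grip_width: 0.04
gripper_force: 0.0
tag [274. 174.] [ 0.5955 -0.0245] dir 10.0 len 0.034
tag [234. 269.] [0.3163 0.0858] dir -40.8 len 0.033
pos [0.3987 0.1489 0.241 ] yang 100.2 need cm [-16.27 -20.55  18.1 ]
[{'at': [0.4625, 0.4461], 'score': 0.82}] [{'at': [0.299, 0.7693], 'score': 0.53}]
[[271, 152], [272, 153], [272, 154], [271, 164], [272, 166], [272, 167], [275, 167], [271, 168], [274, 168], [270, 169], [273, 169], [276, 169], [271, 170], [274, 170]]
[[0.5695 0.0282 0.011 ]]
```

```bash
python3 -m crank '[4,-2.03,-2.57,0,0,4,-2.03,-2.57,0,0,4,-2.03,-2.57,0,0,4,-2.03,-2.57,0,0,4,-2.03,-2.57,0,0,4,-2.03,-2.57,0,0,4,-2.03,-2.57,0,0,4,-2.03,-2.57,0,0]'
python3 -m crank '[4,0,0,4,0,4,0,0,4,0,4,0,0,4,0,4,0,0,3,0,4,0,0,3,0,4,0,0,0,0,4,0,0,0,0,4,0,0,0,0]'
python3 -c "from h import *;to(.5955,-.0245,.003)"
```

```text
time_s: 46.68
position: [0.5966, -0.0253, 0.2407]
tool_rot: [[-0.984, -0.178, -0.0], [-0.178, 0.984, 0.0], [0.0, 0.0, -1.0]]
ft_force: [0.8, -0.2, 0.9]
grip_width: 0.04
gripper_force: 0.0
time_s: 47.35
position: [0.5966, -0.0242, 0.0627]
tool_rot: [[-0.984, -0.18, 0.003], [-0.18, 0.984, -0.001], [-0.003, -0.001, -1.0]]
ft_force: [0.2, -0.5, 0.8]
grip_width: 0.0399
gripper_force: 0.0
pos [ 0.5966 -0.0242  0.0627] yang 100.3 need cm [0.13 0.   5.97]
```

```bash
python3 -m crank '[4,0.1,0,1.5,0,4,0,0,1.5,0,4,0,0,1.5,0,4,0,0,1.3,0,4,0,0,0,0,0,0,0,0,0,0,0,0,0,0,0,0,0,0,0]' 60
python3 -m crank '[0,0,0,0,0,0,0,0,0,0,0,0,0,0,0,0,0,0,-2,0,0,0,0,-4,0,0,0,0,-4,0,0,0,0,-4,0,0,0,0,-4,0]' 60
python3 -m crank '[0,0,0,-4,0.106,0,0,0,-1.8,0.106,0,0,0,0,0.106,0,0,0,0,0.106,0,0,0,0,0.106,0,0,0,0,0.106,0,0,0,0,0.106,0,0,0,0,0]' 80
python3 -m crank '[0,2.08,2.82,0,0,0,2.08,2.82,0,0,0,2.08,2.82,0,0,0,2.08,2.82,0,0,0,2.08,2.82,0,0,0,2.08,2.82,0,0,0,2.08,2.82,0,0,0,0,0,0,0]' 80
python3 -c "from h import *;to(.569,.325,.237)"
```

```text
time_s: 48.02
position: [0.5958, -0.0244, 0.0051]
tool_rot: [[-0.984, -0.18, 0.004], [-0.18, 0.984, -0.001], [-0.004, -0.002, -1.0]]
ft_force: [-0.7, -0.8, 6.9]
grip_width: 0.0223
gripper_force: 59.6
time_s: 48.68
position: [0.5943, -0.0241, 0.1862]
tool_rot: [[-0.984, -0.18, 0.002], [-0.18, 0.984, -0.0], [-0.002, -0.001, -1.0]]
ft_force: [1.0, -0.4, -0.2]
grip_width: 0.0223
gripper_force: 58.9
time_s: 49.35
position: [0.5945, -0.0242, 0.242]
tool_rot: [[-0.845, 0.535, 0.001], [0.535, 0.845, -0.0], [-0.001, 0.0, -1.0]]
ft_force: [-0.7, -1.2, -0.7]
grip_width: 0.0212
gripper_force: 82.8
time_s: 50.02
position: [0.5749, 0.2259, 0.2416]
tool_rot: [[-0.852, 0.524, 0.001], [0.524, 0.852, 0.002], [0.0, 0.002, -1.0]]
ft_force: [-0.4, 0.6, -0.2]
grip_width: 0.0217
gripper_force: 82.8
pos [0.5749 0.2259 0.2416] yang 58.4 need cm [5.7  8.13 0.48]
```

```bash
python3 -m crank '[0,1.9,2.7,0,0,0,1.9,2.7,0,0,0,1.9,2.7,0,0,0,0,0,0,0,0,0,0,0,0,0,0,0,0,0,0,0,0,0,0,0,0,0,0,0]' 80
python3 -c "from h import *;to(.569,.325,.237);ring2()"
```

```text
time_s: 50.68
position: [0.5714, 0.3182, 0.2413]
tool_rot: [[-0.846, 0.533, 0.0], [0.533, 0.846, -0.0], [-0.0, 0.0, -1.0]]
ft_force: [0.6, -0.7, 0.4]
grip_width: 0.021
gripper_force: 82.8
pos [0.5714 0.3182 0.2413] yang 57.8 need cm [0.57 0.45 0.43]
expected [0.6082 0.2951 0.2442] offsets mm [(13.2, 4, 0), (13.1, 4, -2), (12.7, 2, -2), (12.5, 2, 0), (11.4, 4, -4)]
```

```bash
python3 -m crank '[0,0.5,0.2,0,0,0,0.4,0.2,0,0,0,0,0,0.5,0,0,0,0,0,0,0,0,0,0,0,0,0,0,0,0,0,0,0,0,0,0,0,0,0,0]' 80
python3 -c "from h import *;to(.569,.325,.237);ring2()"
```

```text
time_s: 51.4
position: [0.5657, 0.3274, 0.2359]
tool_rot: [[-0.847, 0.532, 0.0], [0.532, 0.847, -0.0], [-0.0, 0.0, -1.0]]
ft_force: [0.5, -0.1, 0.2]
grip_width: 0.0211
gripper_force: 82.8
pos [0.5657 0.3274 0.2359] yang 57.9 need cm [-0.41 -0.03 -0.11]
expected [0.6025 0.3043 0.239 ] offsets mm [(13.6, 2, 0), (13.4, 4, 0), (13.0, 2, 2), (12.8, 4, 2), (11.9, 4, -2)]
```

```bash
python3 -m crank '[0,-0.2,0,0.9,0,0,0,0,0.9,0,0,0,0,0.9,0,0,0,0,0.9,0,0,0,0,0.9,0,0,0,0,0.9,0,0,0,0,0.9,0,0,0,0,0,0]' 80
python3 -m crank '[0,0,0,0.7,0,0,0,0,0.7,0,0,0,0,0.6,0,0,0,0,0.5,0,0,0,0,0.5,0,0,0,0,0,0,0,0,0,0,0,0,0,0,0,0]' 80
python3 -c "from h import *;ring2()"
```

```text
time_s: 52.12
position: [0.5664, 0.3263, 0.1704]
tool_rot: [[-0.847, 0.532, -0.004], [0.532, 0.847, -0.001], [0.003, -0.003, -1.0]]
ft_force: [-1.1, 0.2, -0.6]
grip_width: 0.0213
gripper_force: 82.8
time_s: 52.78
position: [0.5675, 0.3265, 0.1432]
tool_rot: [[-0.847, 0.532, 0.001], [0.532, 0.847, 0.0], [-0.0, 0.0, -1.0]]
ft_force: [0.2, -0.3, 0.8]
grip_width: 0.0212
gripper_force: 82.8
expected [0.6043 0.3034 0.1463] offsets mm [(18.1, 0, -2), (17.4, 0, -4), (17.4, 2, -2), (17.2, -2, -2), (16.6, 2, -4)]
```

Release, back off well clear, and use the last picture to check.

```bash
python3 -m crank '[0,0,0,0.2,0,0,0,0,0,0,5,0,0,0,0,5,0,0,0,0,5,0,0,0,0,5,0,0,0,0,5,0,0,-2,0,5,0,0,-3,0]'
python3 -m crank '[5,0,0,-3,0,5,2,0,-2,0,5,1,-4,0,0,5,1,-4,0,0,5,1,-4,0,0,5,0,-4,0,0,5,0,-4,0,0,5,0,-4,0,0]'
python3 -m crank '[5,0,-4,0,0,5,0,-4,0,0,5,0,-4,0,0,5,0,-2,0,0,5,0,0,0,0,5,0,0,0,0,5,0,0,0,0,5,0,0,0,0]'
python3 - <<'E'
from h import *
s=optics.get_image("side");t=optics.get_image("top");tags(t);print(env.observe()["position"])
c=np.zeros((600,800,3),np.uint8)
c[:400,:400]=crop(t["color"],135,100,80,80,5);c[:600,400:800]=crop(s["color"],90,210,80,120,5)
c[400:600,:400]=crop(t["color"],270,130,120,60,3.3333)[:200,:400]
cv2.imwrite("pics/end.png",c[:,:,::-1])
E
```

```text
time_s: 53.5
position: [0.5662, 0.326, 0.1886]
tool_rot: [[-0.847, 0.532, -0.006], [0.532, 0.847, -0.002], [0.004, -0.005, -1.0]]
ft_force: [0.7, -0.1, 0.4]
grip_width: 0.0498
gripper_force: 0.0
time_s: 54.17
position: [0.3958, 0.1487, 0.241]
tool_rot: [[-0.847, 0.531, 0.001], [0.531, 0.847, -0.0], [-0.001, 0.0, -1.0]]
ft_force: [0.8, -0.9, 0.2]
grip_width: 0.0496
gripper_force: 0.0
time_s: 54.83
position: [0.3233, 0.0318, 0.2409]
tool_rot: [[-0.847, 0.531, 0.0], [0.531, 0.847, 0.0], [-0.0, 0.0, -1.0]]
ft_force: [0.2, -0.1, 0.8]
grip_width: 0.0499
gripper_force: 0.0
[0.3232 0.0318 0.2408]
```

View pics/end.png

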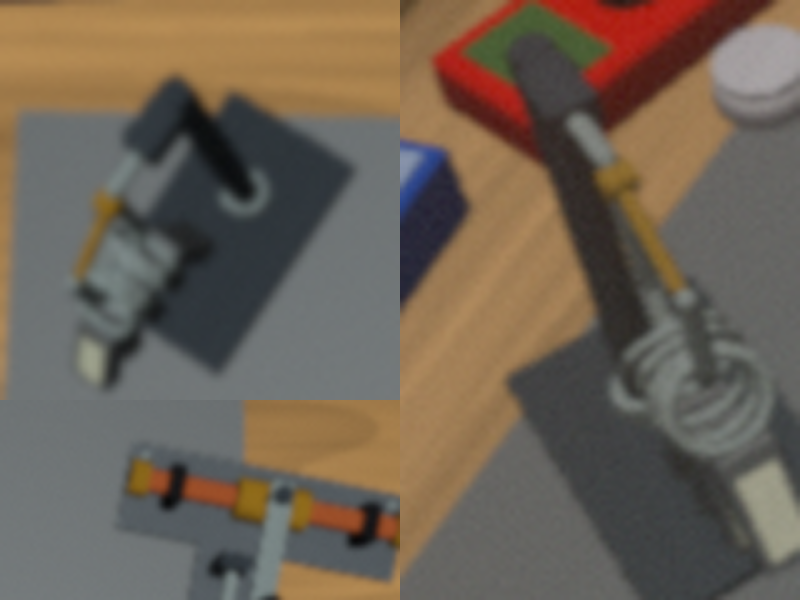

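The picture shows the gate shut with its tip on the nose, the rings nested in the bowl, and the bolt in its keeper beside the lever. The last tag hangs at a slant, with its body at side (770,510), so I'll check its ring height.

```bash
python3 - <<'E'
from h import *
s=optics.get_image("side");t=optics.get_image("top")
print("label",tri([(t,[135+95/5,100+360/5]),(s,[90+370/5,210+510/5])]))
b,r=tri([(t,[135+95/5,100+360/5]),(s,[90+370/5,210+510/5])])
# ring centre from side pixel: 43.5(+7 normal) mm from label along ray
P=np.asarray(s["pose"]);o=P[:3,3]
for uv in ([90+315/5,210+393/5],):
    for z in (.10,.11,.12,.13,.14,.15):
        X=back(s,uv,z)[0];h=np.array([.606,.302,0])+.045*np.array([.85,-.53,0]);d=X-h
        print(z,X,"dist to label",np.linalg.norm(X-b).round(4),"hook xy",(d@[.85,-.53,0]).round(3),(d@[.53,.85,0]).round(3))
E
```

```text
label (array([0.5854, 0.3153, 0.0766]), [array([-0.327 , -0.7731]), array([1.2855, 0.1059])])
0.1 [0.6211 0.291  0.1   ] dist to label 0.0491 hook xy -0.026 -0.001
0.11 [0.6157 0.2965 0.11  ] dist to label 0.0488 hook xy -0.034 0.001
0.12 [0.6103 0.3021 0.12  ] dist to label 0.0517 hook xy -0.042 0.002
0.13 [0.6049 0.3076 0.13  ] dist to label 0.0573 hook xy -0.049 0.004
0.14 [0.5995 0.3131 0.14  ] dist to label 0.065 hook xy -0.057 0.006
0.15 [0.5941 0.3186 0.15  ] dist to label 0.074 hook xy -0.064 0.008
```

```bash
python3 -c "
from rig import env
print(env.close_job())"
```

```text
the job is handed in; nothing more can be done
None
```

Job handed in at about 55 s; the hand-in returned no verdict. By my measurements and the last picture, the valve is closed, the bolt is home, all five grey tags hang in the hook with the gate shut, and the watch, tin and orange look-alike were left alone.

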